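# Bring the tube carousel round with its freewheel lever and put the service tools away

### The arm

A 6-joint arm with a two-finger parallel gripper is mounted at the origin on the work surface. World frame = base frame: x ahead of the robot, y to its left, z up, the work surface at z = 0. Lengths are in m, angles in degrees, forces in N, time in s.
With the tool pointing down it reaches from about 0.3 to 0.75 m from the base axis. Payload 8.5 kg.
Tool frame: the origin (TCP) lies at the very end of the fingers, on their centre line; the grasp point (between the pads) lies 19 mm behind it; z points along the fingers, y is the direction in which the jaws open and shut (so a half turn about z gives the same grasp; the last joint's range is limited). The gripper opens to 85 mm and grips with 20 to 120 N. Pads are 22 mm wide; open, the fingers measure 114 mm over their backs; the gripper's body (76 mm by 85 mm) begins 54 mm behind the grasp point. The pads swing forward as they close: fully open they stand 13 mm farther back than shut.
Start: joints at [53.211, 21.807, 74.336, -0, 83.858, -12.336], TCP at [0.228, 0.501, 0.231] pointing down, gripper open.
Joint ranges: [-178.18, 178.18], [-50.72, 133.34], [12.68, 142.11], [-81.47, 261.47], [9.98, 163.14], [-165.26, 165.26]. Speed limits (degrees/s): [136.94, 136.94, 180, 180, 180, 180].

### API

Orientations are given as a 3x3 rotation matrix whose columns are the frame's x, y, z axes.
In Python, from rig import env, vision, close_job, spotter gives the robot as it stands. The module is installed in compiled form; this text tells all that it offers.
- The arm moves only by the tool jog_arm, never from a script. Its argument "plan" is a list that holds one entry, the list of rows, each a list of 6 numbers: the shift along the tool's x, y, z in units of 40 mm (1.0 is 40 mm), then the turn, a rotation vector about the tool's x, y, z in units of 0.15 rad (1.0 is 0.15 rad). A call has 1 to 10 rows; each row shifts and turns the commanded pose from where the row before left it, along the tool's axes as they then stand; what a row does not reach is not made up. A row lasts 1/10 s, in which the tool goes at most 50 mm and 8.59 degrees, less where a joint would pass 70% of its speed; a pose out of reach is approached as far as the arm can. A call with a number of a shift or a turn outside -1 to 1 is refused whole. A call with a gripper value outside its range is refused whole. "grip" is the opening, from -1 (shut) to 1 (fully open), set as the call begins (left out, the last holds). The fingers move at their own pace and stop on an object; "squeeze" is the grip in N (left out, the last holds). Time passes only in rows, so rows that do not move let the fingers close. It gives the time, the measured TCP pose, the force and the opening at its end, in the units of the state.
- env.observe(): the state, without advancing time (a new reading comes with each control period).
- vision.get_image(name): name is "scene" or "top" or "wrist"; returns (picture, depth): 384x512x3 uint8, red, green, blue; 384x512 float32, m along the optical axis (not along the pixel's ray), 0 where there is no reading.
- vision.camera_info(name): a dict with "fx", "fy", "cx", "cy" (pixels), "rvec" (rotation vector, rad) and "tvec" (3), from world to camera coordinates, as OpenCV has them. Camera axes: x right, y down, z forward; pixel columns grow to the right and rows downward; lengths in m; the calibration is good to about 2 mm. A picture is of the moment at which its call begins: read the wrist's pose just before it. camera_info takes no time and is no camera call; for the wrist camera it gives the pose at the moment of the call.
- close_job(): hands the job in, once; it reports no verdict.
Trained networks look in the newest picture that a camera, given by its name, has taken for a name from the list of things; names that differ only in an ending like _2 or _b are one class to them, and where a whole thing is asked for, a point or a joint stands for the part that bears it (a point fixed in the world has none). Each returns a list of dicts, best first, with "score" (0 to 1); they miss things now and then, are a little off and sometimes report something else, mostly with a low value. They report only what shows in the picture. A call takes as long as a camera call. They do not tell look-alikes from the thing itself.
- spotter.trace(camera, query): "pixels" (384x512 bool, what is visible of it) and "rect" ([left, top, right, bottom] in pixels, round what is visible of it).
The state is a dict: "time_s": time; "q": joint angles; "qvel": joint speeds; "joint_efforts": joint torques, N m; "position": TCP position; "tool_rot": TCP orientation; "ft_force": force on the tool from outside, world axes, zero at the start; "wrist_torque": the same for the moment, N m; "grip_width": finger opening in m.
Only numpy, scipy, OpenCV 4.12 (cv2) and the standard library are available. Lean on these libraries where they do the work, as an engineer would, in place of code of your own. Each camera call takes 0.05 s, during which the arm holds its last target.

### The job

Finish servicing the tube carousel. Its lever works through a freewheel that grips one way and runs loose the other, and nothing shows which, so try it both ways, then work the lever to and fro until the carousel's pointer comes round to the post and on through one more full turn to stand right at the post again, to be sure it runs clear, and run the lever back loose to park it in the middle, straight opposite the post; turn the carousel with the lever only, never by touching it. Lay every service tool lying on the bench (their number varies) fully home in its own pocket of the shadow tray, and leave the glassware alone.

Things in the scene. Friction and masses are not known exactly. Their poses are not given: they have to be found in the camera images.
- carousel_turn (a joint): Turn of the tube carousel about its upright axis, rad, anticlockwise positive seen from above, endless. 0 (or any whole turn) puts its pointer exactly at the post. It turns stiffly (about 0.3 N m), stays where it is left, and is to be driven only by the ratchet lever.
- lever (a joint): Angle of the ratchet lever about the same axis, rad, anticlockwise from above positive, stops at -0.8 and +0.8; stays where left. 0 = parked: pointing along the stand's -x, opposite the post. Its freewheel (18 teeth, so up to 0.35 rad idle before it catches) carries the carousel in one sense and runs loose in the other; which is which varies and cannot be seen: try both, at no more than 1.5 rad/s.
- carousel: The tube carousel: aluminium disc 178 mm across, top 115 mm above the bench, 12 short glass tubes hanging round its rim (caps up to 122 mm high) and a dark steel pointer tab sticking out of the rim. Origin on its axis at bench level; its +x is along the pointer. Do not push it directly.
- stand: Fixed stand of the carousel: grey foot 140 mm across, column, and one upright square steel post (10 mm thick, 121 mm high, 122 mm from the axis). Origin on the axis at bench level, z up, +x towards the post. It stands somewhere else and turned otherwise at each start.
- mark (a point): Where the pointer's tip must come: just inside the post, 108 mm from the axis along the stand's +x, 110 mm above the bench.
- pointer (a point): Outer tip of the carousel's pointer (tab 10 mm wide), 108 mm from the axis, 110 mm above the bench.
- lever_knob (a point): Middle of the lever's upright grip: black cylinder 22 mm across that spins freely on the lever, 154 to 204 mm above the bench (this point 179), 128 mm from the axis. The steel lever under it is 24 mm wide, its top at 154 mm; the hub on the axis reaches 157 mm. About 3 N at the grip drives it the gripping way.
- tray: Fixed shadow tray, 180 (its x) x 190 (its y) x 14 mm: white floor 6 mm thick, grey foam 8 mm, three pockets cut through the foam side by side along y, each the outline of one tool with 3 mm to spare all round, heads to the tray's +x. Origin at the centre of its underside. A tool fully home lies flat on the floor; its handle stands 12 mm proud of the foam.
- spanner: Loose open-ended spanner, overall 160 x 38 x 20 mm: a black rubber-sleeved straight handle 18 mm wide and 20 mm thick, with a forked steel head 38 mm wide and 14 mm thick (centred in the thickness). Handle from x = -80 to +40 mm, head on to x = +80 mm. Origin under the handle near the centre of mass: grip across the handle here. Same outline either face up. 90 to 175 g. May be absent.
- spanner_mid (a point): Point of the spanner 10 mm above its origin (mid-thickness).
- spanner_head (a point): Middle of the spanner's head, 60 mm along its x from spanner_mid.
- pocket_spanner (a point): Where spanner_mid comes to lie when the spanner is fully home in its pocket (16 mm above the bench); the axes are the tray's, and the tool's x must point along this x.
- scraper: Loose bench scraper, overall 130 x 50 x 20 mm: a wooden handle 24 mm wide and 20 mm thick, with a square steel blade 50 x 50 mm, 12 mm thick (centred in the thickness). Handle from x = -60 to +20 mm, head on to x = +70 mm. Origin under the handle near the centre of mass: grip across the handle here. Same outline either face up. 90 to 175 g. May be absent.
- scraper_mid (a point): Point of the scraper 10 mm above its origin (mid-thickness).
- scraper_head (a point): Middle of the scraper's head, 45 mm along its x from scraper_mid.
- pocket_scraper (a point): Where scraper_mid comes to lie when the scraper is fully home in its pocket (16 mm above the bench); the axes are the tray's, and the tool's x must point along this x.
- tkey: Loose T-handled key, overall 130 x 60 x 20 mm: a square steel shaft 16 mm wide and 20 mm thick, with a black crossbar 60 mm wide, 20 mm long and 20 mm thick at its front end. Handle from x = -70 to +40 mm, head on to x = +60 mm. Origin under the handle near the centre of mass: grip across the handle here. Same outline either face up. 90 to 175 g. May be absent.
- tkey_mid (a point): Point of the tkey 10 mm above its origin (mid-thickness).
- tkey_head (a point): Middle of the tkey's head, 50 mm along its x from tkey_mid.
- pocket_tkey (a point): Where tkey_mid comes to lie when the tkey is fully home in its pocket (16 mm above the bench); the axes are the tray's, and the tool's x must point along this x.
- beaker: Bystander, not part of the job: glass beaker 72 mm across, 95 mm high, standing beyond the work. Origin at the centre of its underside.
- wash_bottle: Bystander, not part of the job: clear plastic bottle 68 mm across, 120 mm high, standing beyond the work. Origin at the centre of its underside.
- jar: Bystander, not part of the job: amber glass jar 64 mm across, 90 mm high, black cap, standing beyond the work. Origin at the centre of its underside.
There are look-alikes about, which are no part of the job. Several things have the shape of the scraper; the one meant has the colours described above. Several things have the shape of the spanner; the one meant has the colours described above.

How it is judged (in metres and radians):
On the way, in this order (a step that is already met when the one before it is completed fails the run):
1. the lever has begun to carry the carousel round (pointer more than 50 mm from where it started) (distance of pointer from where it was at the start of the episode above 0.05 m), for 0.1 s.
2. the pointer has come round to the post, or past it, for the first time (horizontal distance between pointer and mark below 0.03 m), for 0.05 s.
3. the pointer is on the side away from the post on its further turn (horizontal distance between pointer and mark above 0.19 m), for 0.05 s.
4. the pointer is at the post again and the lever is parked in the middle (horizontal distance between pointer and mark below 0.012 m and value of joint lever between -0.2 and 0.2 rad and velocity of joint carousel_turn between -0.05 and 0.05 rad/s), for 0.3 s.
At the end, for the whole second after the job is handed in: The pointer's tip is within 12 mm of the mark at the post, the lever within 0.2 rad of its middle, and every tool present lies fully home in its own pocket (the middle of its handle and of its head within 7 mm of where they belong), all at rest (all of step 4 and distance between spanner_mid and pocket_spanner below 0.007 m and x of spanner_head in the frame of pocket_spanner between 0.053 and 0.067 m and y of spanner_head in the frame of pocket_spanner between -0.007 and 0.007 m and z of spanner_head in the frame of pocket_spanner between -0.007 and 0.007 m and linear speed of each of spanner, scraper, tkey below 0.02 m/s and distance between scraper_mid and pocket_scraper below 0.007 m and x of scraper_head in the frame of pocket_scraper between 0.038 and 0.052 m and y of scraper_head in the frame of pocket_scraper between -0.007 and 0.007 m and z of scraper_head in the frame of pocket_scraper between -0.007 and 0.007 m and distance between tkey_mid and pocket_tkey below 0.007 m and x of tkey_head in the frame of pocket_tkey between 0.043 and 0.057 m and y of tkey_head in the frame of pocket_tkey between -0.007 and 0.007 m and z of tkey_head in the frame of pocket_tkey between -0.007 and 0.007 m); the robot touches nothing.
It fails at once if the carousel is pushed directly by the robot (contact force between any of the fingers, the arm and carousel above 2 N).
It fails at once if a bystander is disturbed (distance of any of beaker, wash_bottle, jar from where it was at the start of the episode above 0.03 m).
Of spanner, scraper, tkey only 2 to 3 are there at a start; the rules pass over those that are not, and their reading is None.
At some moment in a run one of spanner, scraper, tkey may be knocked a few centimetres aside while the robot is not near it.
Once in a run the grip may slacken for a moment while it holds something.
It also fails if it takes over 210 s, if anything falls off the work surface, if the arm or the gripper's body presses on something with over 40 N, if the wrist force passes 120 N, or if a joint passes its speed limit or range.

## Working session

There is one attempt and no reset: what is moved stays moved. The work goes in short steps, Python scripts to look and compute and a tool call to move; the robot and the scene stay as the last step left them, time stands still between calls to the robot, and variables do not carry over. Pictures are saved under pics/ and viewed, and the job is handed in when it is done.

Besides the shell and the picture viewer there is one more tool, called after "Request:" as name(argument=value, ...), one argument or row to a line, values as JSON. jog_arm: Moves the arm, as the interface text tells. Its arguments: {"type":"object","properties":{"plan":{"type":"array"},"grip":{"type":"number"},"squeeze":{"type":"number"}},"required":["plan"]}

```bash
ls -la; mkdir -p pics; cat > h.py <<'E'
from rig import env, vision, close_job, spotter
import numpy as np, cv2
def snap(cam,fn=None):
    im,d=vision.get_image(cam)
    if fn: cv2.imwrite('pics/'+fn,im[:,:,::-1])
    ci=vision.camera_info(cam)
    return im,d,ci
def Rt(ci):
    return cv2.Rodrigues(np.array(ci['rvec'],float))[0],np.array(ci['tvec'],float).ravel()
def ray_z(ci,u,v,z):
    R,t=Rt(ci);c=-R.T@t
    d=R.T@np.array([(u-ci['cx'])/ci['fx'],(v-ci['cy'])/ci['fy'],1.])
    return c+d*(z-c[2])/d[2]
def cloud(ci,d):
    R,t=Rt(ci)
    v,u=np.mgrid[:d.shape[0],:d.shape[1]]
    P=np.stack([(u-ci['cx'])/ci['fx']*d,(v-ci['cy'])/ci['fy']*d,d],-1)
    W=(P-t)@R
    W[d==0]=np.nan
    return W
def proj(ci,p):
    R,t=Rt(ci);q=R@np.array(p)+t
    return q[0]/q[2]*ci['fx']+ci['cx'],q[1]/q[2]*ci['fy']+ci['cy']
E
python3 - <<'E'
from h import *
for c in ['scene','top','wrist']:
    im,d,ci=snap(c,c+'0.png'); R,t=Rt(ci); print(c,ci['fx'],-R.T@t)
o=env.observe();print({k:np.round(v,3) for k,v in o.items()})
E
```

```text
total 12
drwxr-xr-x  3 agent agent 4096 Dec  6 10:38 .
drwxr-xr-x 23 root  root  4096 Dec  6 10:38 ..
drwxr-xr-x  2 agent agent 4096 Dec  6 10:38 pics
scene 398.44699226121605 [ 0.92077803 -0.34421002  0.90856226]
top 360.3010507948221 [ 0.27672114 -0.0758124   1.25071636]
wrist 292.8010769542328 [0.16744356 0.52853952 0.37443058]
{'time_s': np.float64(0.15), 'q': array([ 53.21 ,  21.834,  74.37 ,   0.   ,  83.859, -12.336]), 'qvel': array([ 0.063, -0.157, -0.263, -0.009, -0.062, -0.027]), 'joint_efforts': array([ 2.0000e-03, -4.4862e+01, -2.3134e+01, -0.0000e+00,  4.0000e-03,
        0.0000e+00]), 'position': array([0.228, 0.5  , 0.231]), 'tool_rot': array([[-0.91 ,  0.414, -0.001],
       [ 0.414,  0.91 , -0.001],
       [ 0.   , -0.001, -1.   ]]), 'ft_force': array([-0.074, -0.607,  0.22 ]), 'wrist_torque': array([ 0.01 , -0.   ,  0.018]), 'grip_width': np.float64(0.085)}
```

View pics/scene0.png

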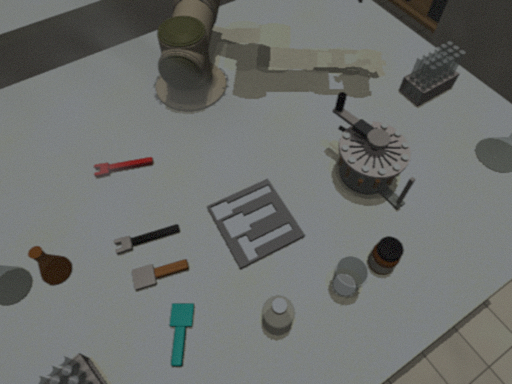

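View pics/top0.png

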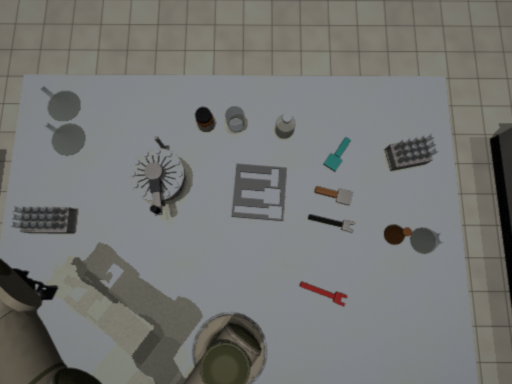

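View pics/wrist0.png

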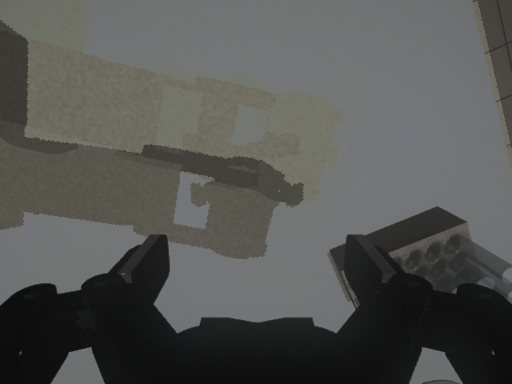

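```bash
python3 - <<'E'
from h import *
im,d,ci=snap('top')
np.save('top_d.npy',d)
W=cloud(ci,d)
def crop(im,u0,v0,u1,v1,s,fn): cv2.imwrite('pics/'+fn,cv2.resize(im[v0:v1,u0:u1,::-1],None,fx=s,fy=s,interpolation=cv2.INTER_CUBIC))
crop(im,120,125,210,230,5.5,'c_car.png'); crop(im,220,120,370,310,3.1,'c_tools.png')
for n in ['carousel','lever_knob','stand','pointer','tray','spanner','scraper','tkey','beaker','wash_bottle','jar']:
    r=spotter.trace('top',n)
    for x in r[:4]:
        m=x['pixels'];p=np.nanmedian(W[m],0);print(n,round(x['score'],2),np.round(x['rect']),m.sum(),p.round(3),im[m].mean(0).round())
R,t=Rt(ci)
for u,v in[(20,75),(445,75),(470,380)]: print(ray_z(ci,u,v,0).round(2))
E
```

```text
carousel 0.97 [128. 147. 185. 208.] 1930 [0.562 0.224 0.116] [112. 114. 115.]
lever_knob 0.66 [144. 162. 164. 219.] 629 [0.519 0.227 0.157] [81. 79. 77.]
lever_knob 0.57 [314. 187. 352. 204.] 337 [ 0.517 -0.372  0.018] [105.  91.  80.]
stand 0.84 [130. 134. 188. 217.] 2678 [0.554 0.225 0.117] [102. 103. 103.]
stand 0.28 [233. 167. 287. 221.] 2686 [ 0.524 -0.096  0.012] [102. 103. 105.]
pointer 0.61 [132. 145. 184. 206.] 1893 [0.561 0.221 0.116] [112. 114. 115.]
tray 0.79 [232. 165. 287. 219.] 2707 [ 0.524 -0.099  0.012] [101. 103. 105.]
spanner 0.89 [306. 215. 356. 235.] 352 [ 0.42  -0.352  0.018] [65. 65. 64.]
spanner 0.58 [299. 280. 347. 304.] 300 [ 0.183 -0.327  0.019] [116.  42.  41.]
scraper 0.92 [327. 138. 346. 169.] 310 [ 0.651 -0.373  0.018] [ 44. 104. 100.]
scraper 0.57 [314. 187. 353. 204.] 429 [ 0.518 -0.375  0.017] [106.  94.  85.]
beaker 0.95 [224. 106. 250. 132.] 482 [ 0.793 -0.01   0.05 ] [92. 94. 94.]
beaker 0.19 [129. 149. 188. 202.] 1854 [0.565 0.222 0.116] [113. 116. 116.]
wash_bottle 0.81 [274. 111. 297. 140.] 387 [ 0.743 -0.183  0.084] [96. 97. 93.]
wash_bottle 0.39 [131. 136. 181. 218.] 2570 [0.553 0.226 0.118] [102. 104. 104.]
jar 0.62 [195. 107. 215. 132.] 368 [0.767 0.094 0.086] [33. 29. 26.]
jar 0.36 [231. 163. 289. 220.] 2825 [ 0.524 -0.099  0.012] [102. 103. 105.]
[0.97 0.81 0.  ]
[ 0.98 -0.8   0.  ]
[-0.09 -0.77  0.  ]
```

```bash
python3 - <<'E'
from h import *
im,d,ci=snap('scene')
W=cloud(ci,d)
def crop(im,u0,v0,u1,v1,s,fn): cv2.imwrite('pics/'+fn,cv2.resize(im[v0:v1,u0:u1,::-1],None,fx=s,fy=s,interpolation=cv2.INTER_CUBIC))
crop(im,310,80,430,220,4.2,'s_car.png')
for n in ['carousel','lever_knob','pointer','stand','tkey']:
    for x in spotter.trace('scene',n)[:4]:
        m=x['pixels'];p=np.nanmedian(W[m],0);print(n,round(x['score'],2),np.round(x['rect']),m.sum(),p.round(3))
E
```

```text
carousel 0.89 [334. 118. 409. 192.] 3019 [0.581 0.213 0.114]
carousel 0.73 [115. 224. 180. 256.] 655 [ 0.423 -0.354  0.017]
lever_knob 0.97 [336.  90. 390. 153.] 1055 [0.52  0.221 0.155]
lever_knob 0.65 [369. 235. 400. 274.] 922 [0.784 0.081 0.083]
lever_knob 0.6 [261. 297. 295. 338.] 1025 [ 0.766 -0.197  0.084]
pointer 0.62 [112. 226. 180. 255.] 642 [ 0.423 -0.356  0.017]
pointer 0.57 [337. 123. 407. 188.] 2719 [0.582 0.212 0.114]
stand 0.9 [331.  91. 416. 211.] 5032 [0.574 0.218 0.114]
tkey 0.59 [330.  89. 417. 212.] 5081 [0.575 0.219 0.114]
```

View pics/c_car.png

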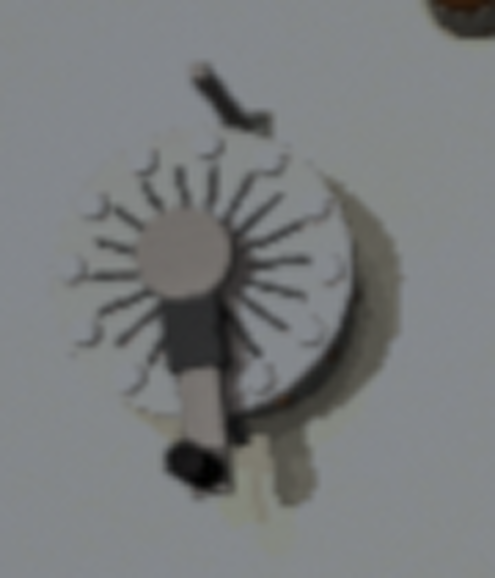

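View pics/c_tools.png

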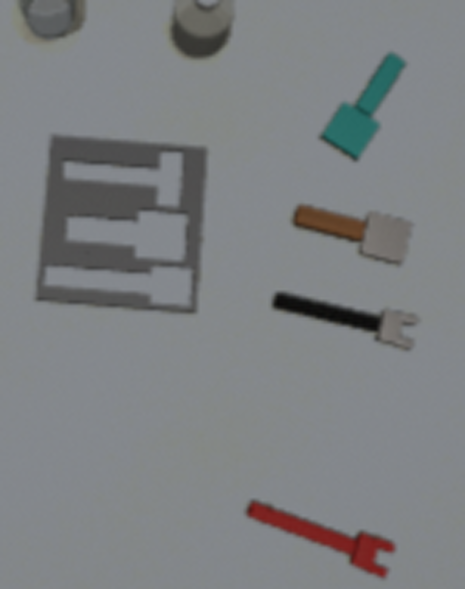

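View pics/s_car.png

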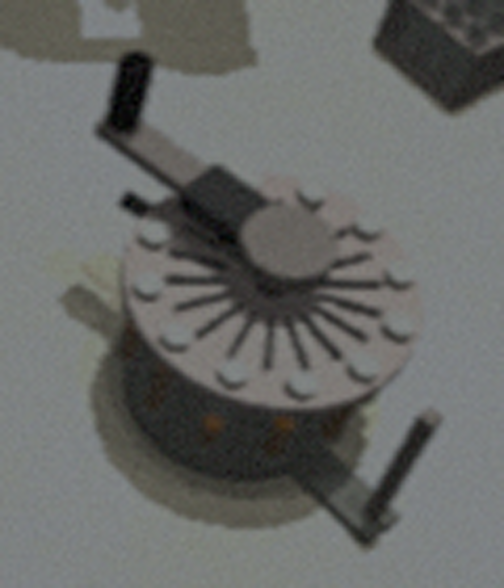

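```bash
cat >> h.py <<'E'
def angs(a,p): return np.degrees(np.arctan2(p[1]-a[1],p[0]-a[0]))
E
python3 - <<'E'
from h import *
for cam in ['top','scene']:
    im,d,ci=snap(cam); W=cloud(ci,d)
    near=np.hypot(W[...,0]-.565,W[...,1]-.222)<.17
    def sel(z0,z1): 
        m=near&(W[...,2]>z0)&(W[...,2]<z1); return W[m]
    # disc
    P=sel(.11,.125); 
    for z0,z1 in [(.110,.119),(.15,.153),(.1545,.162),(.165,.2),(.2,.21)]:
        P=sel(z0,z1); print(cam,z0,len(P),P.mean(0).round(4),P.min(0).round(3),P.max(0).round(3))
    P=sel(.1,.125)
    if cam=='top':
        (c,r)=cv2.minEnclosingCircle(P[np.hypot(P[:,0]-.565,P[:,1]-.222)<.1][:,:2].astype(np.float32));print(c,r)
ci=vision.camera_info('top')
print('hub',ray_z(ci,153.6,170.8,.157),'post',ray_z(ci,156.7,137.4,.121),'postbase',ray_z(ci,167,147.5,0),'knob',ray_z(ci,153.6,208.3,.204),'ptr',ray_z(ci,163.6,204.5,.11))
E
```

```text
top 0.11 1401 [0.5639 0.235  0.1154] [0.459 0.149 0.11 ] [0.687 0.325 0.119]
top 0.15 54 [0.4799 0.2189 0.1518] [0.425 0.205 0.15 ] [0.571 0.255 0.153]
top 0.1545 396 [0.5341 0.233  0.1574] [0.428 0.206 0.155] [0.589 0.264 0.162]
top 0.165 26 [0.432  0.2106 0.1818] [0.426 0.207 0.165] [0.444 0.225 0.2  ]
top 0.2 43 [0.4358 0.2165 0.2043] [0.427 0.207 0.2  ] [0.445 0.227 0.208]
(0.5557326674461365, 0.24007444083690643) 0.095332071185112
scene 0.11 2166 [0.5733 0.2265 0.1142] [0.458 0.147 0.11 ] [0.688 0.326 0.119]
scene 0.15 158 [0.4942 0.2205 0.1518] [0.424 0.203 0.15 ] [0.588 0.255 0.153]
scene 0.1545 416 [0.5402 0.2318 0.1562] [0.433 0.206 0.155] [0.588 0.263 0.161]
scene 0.165 94 [0.4398 0.2101 0.1824] [0.427 0.204 0.165] [0.447 0.225 0.199]
scene 0.2 46 [0.4356 0.2152 0.2026] [0.425 0.207 0.2  ] [0.446 0.226 0.205]
hub [0.56069137 0.23645988 0.157     ] post [0.68364454 0.24317455 0.121     ] postbase [0.68888048 0.23778365 0.        ] knob [0.43496001 0.21639016 0.204     ] ptr [0.46162049 0.21130486 0.11      ]
```

```bash
cat >> h.py <<'E'
def go(target,xang=None):
    """report rotation (units about tool z, done first) and shift in tool axes afterwards (units)"""
    o=env.observe();R=np.array(o['tool_rot']);p=np.array(o['position'])
    cur=np.degrees(np.arctan2(R[1,0],R[0,0]))
    print('t',round(o['time_s'],2),'pos',p.round(4),'xang',cur.round(2),'w',round(o['grip_width'],4),'f',np.round(o['ft_force'],1),'q',np.round(o['q'],1),'tilt',R[:2,2].round(4))
    if xang is None: xang=cur
    dr=(xang-cur+180)%360-180
    a=np.radians(xang);x=np.array([np.cos(a),np.sin(a),0]);y=np.array([np.sin(a),-np.cos(a),0]);z=np.array([0,0,-1.])
    D=np.array(target)-p
    print('rot z units',round(-np.radians(dr)/.15,3),'shift units',(np.array([x@D,y@D,z@D])/.04).round(3),'wristq6 est',)
E
python3 - <<'E'
from h import *
go([.435,.2155,.25],189.5)
E
```

```text
t 1.15 pos [0.2277 0.5007 0.2313] xang 155.55 w 0.0855 f [0.7 0.5 0.4] q [ 53.2  21.8  74.3   0.   83.9 -12.3] tilt [-0.  0.]
rot z units -3.951 shift units [-3.936 -7.887 -0.467] wristq6 est
```

Request:
jog_arm(
  plan=[
    [[0,0,-0.15,0,0,-0.99],[0,0,-0.15,0,0,-0.99],[0,0,-0.15,0,0,-0.99],[0,0,0,0,0,-0.98]],
  ],
  grip=1,
)

```text
time_s: 1.55
position: [0.2278, 0.5009, 0.2501]
tool_rot: [[-0.985, -0.171, 0.001], [-0.171, 0.985, 0.001], [-0.001, 0.001, -1.0]]
ft_force: [0.1, 0.7, -0.1]
grip_width: 0.0852
```

Request:
jog_arm(
  plan=[
    [[-0.4,-0.79,0,0,0,0],[-0.4,-0.79,0,0,0,0],[-0.4,-0.79,0,0,0,0],[-0.4,-0.79,0,0,0,0],[-0.4,-0.79,0,0,0,0],[-0.4,-0.79,0,0,0,0],[-0.4,-0.79,0,0,0,0],[-0.4,-0.79,0,0,0,0],[-0.4,-0.79,0,0,0,0],[-0.35,-0.79,0,0,0,0]],
  ],
)

```text
time_s: 2.55
position: [0.4364, 0.2137, 0.2494]
tool_rot: [[-0.986, -0.165, 0.0], [-0.165, 0.986, 0.0], [-0.0, 0.0, -1.0]]
ft_force: [0.0, -0.4, 0.8]
grip_width: 0.0855
```

```bash
python3 - <<'E'
from h import *
go([.435,.2155,.168],189.5)
im,d,ci=snap('wrist','w1.png'); print(proj(ci,[.435,.2155,.204]))
E
```

```text
t 2.55 pos [0.4364 0.2137 0.2494] xang -170.51 w 0.0855 f [ 0.  -0.4  0.8] q [ 12.1  14.6  82.1   0.   83.3 -87.4] tilt [0.0003 0.0001]
rot z units -0.001 shift units [0.028 0.049 2.035] wristq6 est
(np.float64(263.61321201255186), np.float64(207.53292011554498))
```

View pics/w1.png

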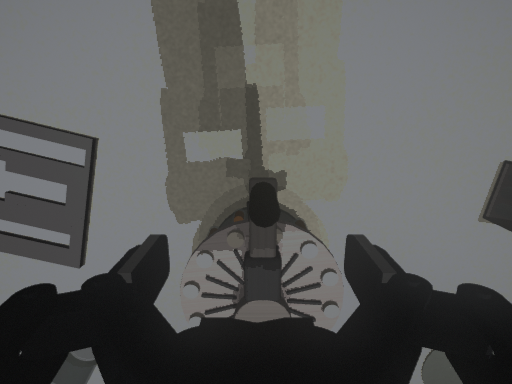

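Request:
jog_arm(
  plan=[
    [[0.01,0.02,0.4,0,0,0],[0.02,0.03,0.4,0,0,0],[0,0,0.4,0,0,0],[0,0,0.4,0,0,0],[0,0,0.4,0,0,0]],
  ],
)

```text
time_s: 3.1
position: [0.4341, 0.2168, 0.1688]
tool_rot: [[-0.986, -0.165, 0.0], [-0.165, 0.986, 0.0], [-0.0, 0.0, -1.0]]
ft_force: [0.3, -0.1, -0.0]
grip_width: 0.0853
```

Request:
jog_arm(
  plan=[
    [[0,0,0,0,0,0],[0,0,0,0,0,0],[0,0,0,0,0,0],[0,0,0,0,0,0],[0,0,0,0,0,0],[0,0,0,0,0,0]],
  ],
  grip=-1,
  squeeze=30,
)

```text
time_s: 3.7
position: [0.4344, 0.2169, 0.17]
tool_rot: [[-0.986, -0.165, 0.001], [-0.165, 0.986, 0.0], [-0.001, 0.0, -1.0]]
ft_force: [-0.3, -0.4, 6.5]
grip_width: 0.0211
```

```bash
python3 - <<'E'
from h import *
go([.435,.2155,.168],189.5)
im,d,ci=snap('scene','s2.png')
cv2.imwrite('pics/s2c.png',cv2.resize(im[70:230,300:430,::-1],None,fx=4,fy=4,interpolation=cv2.INTER_CUBIC))
E
```

```text
t 3.7 pos [0.4344 0.2169 0.17  ] xang -170.5 w 0.0211 f [-0.3 -0.4  6.5] q [ 12.5  18.7  90.2   0.   71.  -87. ] tilt [0.0013 0.0003]
rot z units -0.0 shift units [-0.01  -0.037  0.051] wristq6 est
```

View pics/s2c.png

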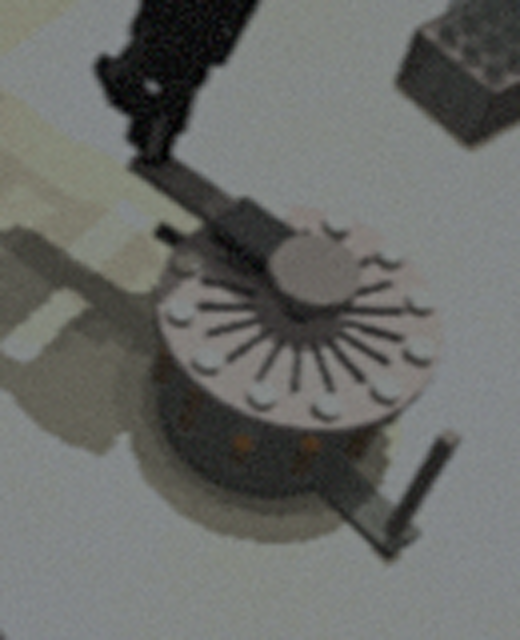

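Request:
jog_arm(
  plan=[
    [[-0.016,-0.32,0.05,0,0,-0.667],[-0.016,-0.32,0,0,0,-0.667],[-0.016,-0.32,0,0,0,-0.667],[-0.016,-0.32,0,0,0,-0.667],[-0.016,-0.32,0,0,0,-0.667],[-0.016,-0.32,0,0,0,-0.667],[0,0,0,0,0,0]],
  ],
)

```text
time_s: 4.45
position: [0.4705, 0.1481, 0.1698]
tool_rot: [[-0.72, -0.694, 0.006], [-0.694, 0.72, -0.0], [-0.004, -0.005, -1.0]]
ft_force: [-1.5, -1.1, 19.4]
grip_width: 0.0209
```

```bash
cat >> h.py <<'E'
def car(fn):
    o=env.observe(); go(o['position'])
    a=np.array([.561,.237]);p=np.array(o['position'])[:2]-a;print('r',np.hypot(*p).round(4),'ang',np.degrees(np.arctan2(p[1],p[0])).round(2)%360)
    im,d,ci=snap('scene'); A=cv2.resize(im[80:220,315:425,::-1],None,fx=4,fy=4,interpolation=cv2.INTER_CUBIC)
    im,d,ci=snap('top'); B=cv2.resize(im[128:225,120:200,::-1],None,fx=560/97,fy=560/97,interpolation=cv2.INTER_CUBIC)
    B=B[:,:355]
    cv2.imwrite('pics/'+fn,np.clip(np.hstack([A,B])*1.6,0,255).astype(np.uint8))
E
python3 -c "
from h import *
car('k1.png')"
```

```text
t 4.45 pos [0.4705 0.1481 0.1698] xang -136.03 w 0.0209 f [-1.5 -1.1 19.4] q [   3.7   19.3   89.3   -0.    71.  -130.3] tilt [ 0.0063 -0.0002]
rot z units -0.0 shift units [0. 0. 0.] wristq6 est
r 0.1269 ang 224.51
```

View pics/k1.png

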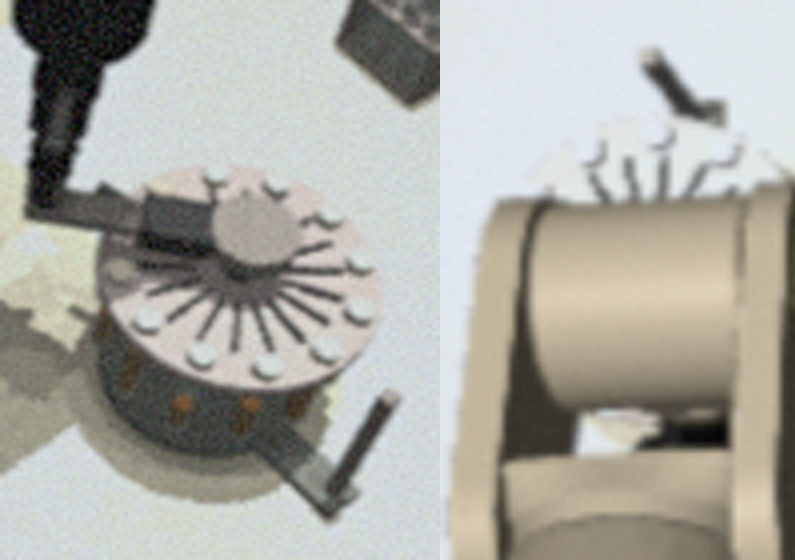

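```bash
cat >> h.py <<'E'
def ptr(fn,angs,cam='scene',s=7):
    im,d,ci=snap(cam); 
    pts=[proj(ci,[.561+.108*np.cos(np.radians(a)),.237+.108*np.sin(np.radians(a)),.11]) for a in angs]
    u,v=proj(ci,[.561,.237,.11]); u0,v0=int(u-50),int(v-50)
    A=cv2.resize(im[v0:v0+90,u0:u0+100,::-1],None,fx=s,fy=s,interpolation=cv2.INTER_CUBIC)
    A=np.clip(A*1.8,0,255).astype(np.uint8)
    for a,(x,y) in zip(angs,pts):
        q=(int((x-u0+.5)*s),int((y-v0+.5)*s));cv2.circle(A,q,3,(0,0,255),1);cv2.putText(A,str(a),(q[0]+4,q[1]-4),0,.4,(0,0,255),1)
    cv2.imwrite('pics/'+fn,A[:600])
E
python3 -c "
from h import *
ptr('p1.png',[183,190,195,200,210,220,230,240])"
```

```text
(no output)
```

View pics/p1.png

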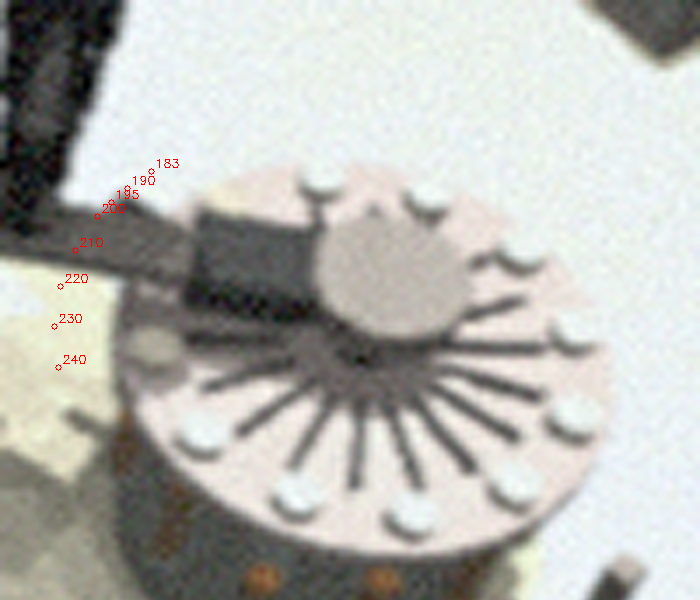

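Request:
jog_arm(
  plan=[
    [[-0.016,0.32,-0.06,0,0,0.667],[-0.016,0.32,0,0,0,0.667],[-0.016,0.32,0,0,0,0.667],[-0.016,0.32,0,0,0,0.667],[-0.016,0.32,0,0,0,0.667],[-0.016,0.32,0,0,0,0.667],[-0.016,0.32,0,0,0,0.667]],
  ],
)

```text
time_s: 5.3
position: [0.4327, 0.2296, 0.1701]
tool_rot: [[-0.998, -0.061, 0.001], [-0.061, 0.998, -0.001], [-0.001, -0.001, -1.0]]
ft_force: [1.5, -2.6, 0.9]
grip_width: 0.0213
```

Request:
jog_arm(
  plan=[
    [[-0.016,0.32,0,0,0,0.667],[-0.016,0.32,0,0,0,0.667],[-0.016,0.32,0,0,0,0.667],[-0.016,0.32,0,0,0,0.667],[-0.016,0.32,0,0,0,0.667],[-0.016,0.32,0,0,0,0.667],[-0.016,0.32,0,0,0,0.667]],
  ],
)

```text
time_s: 6.0
position: [0.4559, 0.3149, 0.1701]
tool_rot: [[-0.803, 0.596, -0.003], [0.596, 0.803, 0.001], [0.003, -0.001, -1.0]]
ft_force: [-6.9, 1.1, 6.2]
grip_width: 0.0209
```

```bash
python3 -c "
from h import *
car('k2.png');ptr('p2.png',list(range(90,200,10)))"
```

```text
t 6.0 pos [0.4559 0.3149 0.1701] xang 143.43 w 0.0209 f [-6.9  1.1  6.2] q [ 22.3  25.2  79.5   0.1  75.5 -31.1] tilt [-0.003   0.0006]
rot z units -0.0 shift units [0. 0. 0.] wristq6 est
r 0.1308 ang 143.47
```

View pics/p2.png

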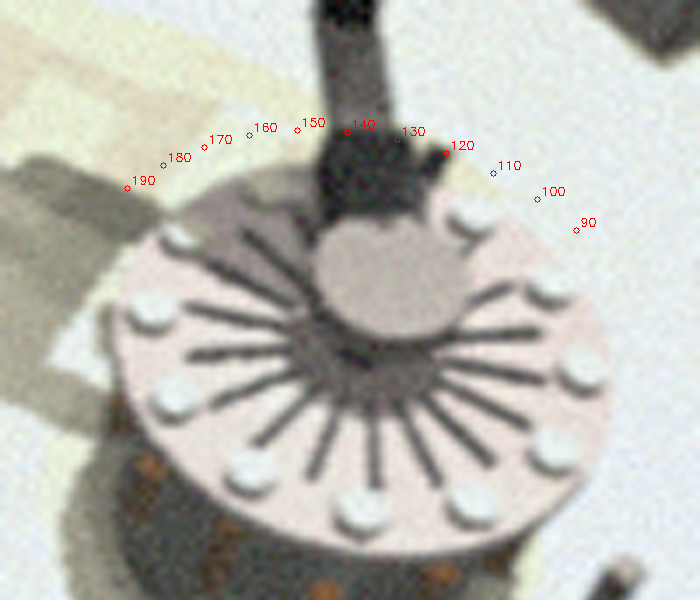

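View pics/k2.png

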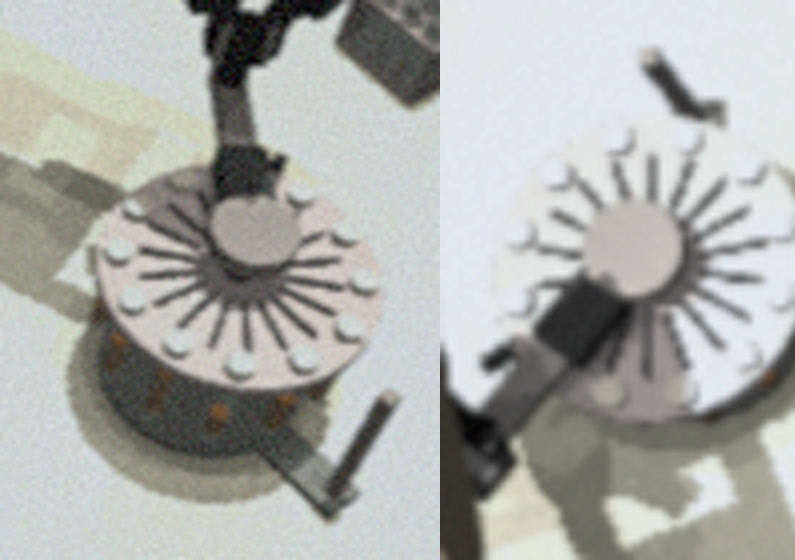

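Request:
jog_arm(
  plan=[
    [[-0.06,-0.326,0.02,0,0,-0.68],[-0.017,-0.326,0,0,0,-0.68],[-0.017,-0.326,0,0,0,-0.68],[-0.017,-0.326,0,0,0,-0.68],[-0.017,-0.326,0,0,0,-0.68],[-0.017,-0.326,0,0,0,-0.68],[-0.017,-0.326,0,0,0,-0.68]],
  ],
)

```text
time_s: 6.85
position: [0.4331, 0.2266, 0.1699]
tool_rot: [[-0.996, -0.084, -0.001], [-0.084, 0.996, 0.0], [0.001, 0.001, -1.0]]
ft_force: [-5.5, -0.4, 11.4]
grip_width: 0.0213
```

Request:
jog_arm(
  plan=[
    [[-0.017,-0.326,0,0,0,-0.68],[-0.017,-0.326,0,0,0,-0.68],[-0.017,-0.326,0,0,0,-0.68],[-0.017,-0.326,0,0,0,-0.68],[-0.017,-0.326,0,0,0,-0.68],[-0.017,-0.326,0,0,0,-0.68],[-0.017,-0.326,0,0,0,-0.68]],
  ],
)

```text
time_s: 7.55
position: [0.4731, 0.1454, 0.17]
tool_rot: [[-0.699, -0.715, 0.003], [-0.715, 0.699, 0.0], [-0.002, -0.002, -1.0]]
ft_force: [1.4, 2.6, 6.9]
grip_width: 0.0212
```

Request:
jog_arm(
  plan=[
    [[-0.017,0.326,0,0,0,0.68],[-0.017,0.326,0,0,0,0.68],[-0.017,0.326,0,0,0,0.68],[-0.017,0.326,0,0,0,0.68],[-0.017,0.326,0,0,0,0.68],[-0.017,0.326,0,0,0,0.68],[-0.017,0.326,0,0,0,0.68]],
  ],
)

```text
time_s: 8.25
position: [0.4332, 0.2268, 0.1699]
tool_rot: [[-0.997, -0.075, -0.002], [-0.075, 0.997, -0.001], [0.002, -0.001, -1.0]]
ft_force: [-8.1, -3.6, 13.2]
grip_width: 0.0212
```

Request:
jog_arm(
  plan=[
    [[-0.017,0.326,0,0,0,0.68],[-0.017,0.326,0,0,0,0.68],[-0.017,0.326,0,0,0,0.68],[-0.017,0.326,0,0,0,0.68],[-0.017,0.326,0,0,0,0.68],[-0.017,0.326,0,0,0,0.68],[-0.017,0.326,0,0,0,0.68]],
  ],
)

```text
time_s: 8.95
position: [0.4563, 0.3149, 0.17]
tool_rot: [[-0.804, 0.595, -0.005], [0.595, 0.804, 0.003], [0.006, -0.001, -1.0]]
ft_force: [-14.3, 6.3, 13.6]
grip_width: 0.0212
```

```bash
python3 -c "
from h import *
car('k3.png');ptr('p3.png',list(range(0,130,10)))"
```

```text
t 8.95 pos [0.4563 0.3149 0.17  ] xang 143.47 w 0.0212 f [-14.3   6.3  13.6] q [ 22.3  25.3  79.4   0.3  75.5 -31.3] tilt [-0.0049  0.0027]
rot z units -0.0 shift units [0. 0. 0.] wristq6 est
r 0.1305 ang 143.35
```

View pics/p3.png

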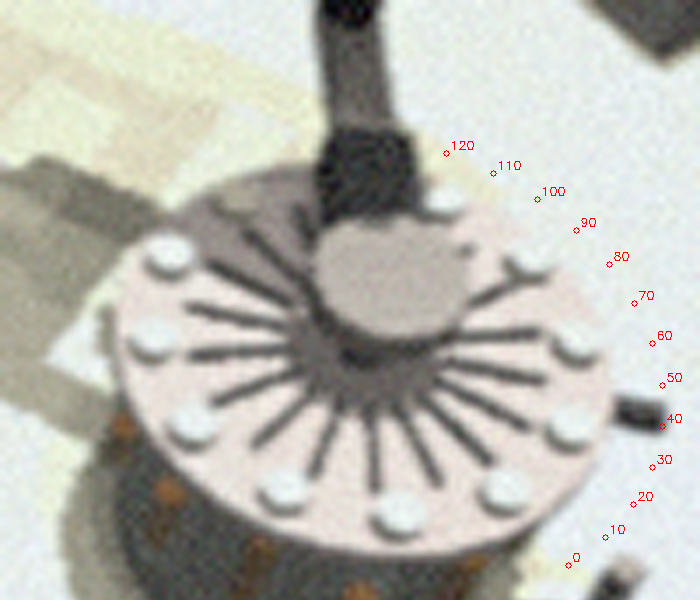

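Request:
jog_arm(
  plan=[
    [[0.03,-0.326,0,0,0,-0.68],[-0.017,-0.326,0,0,0,-0.68],[-0.017,-0.326,0,0,0,-0.68],[-0.017,-0.326,0,0,0,-0.68],[-0.017,-0.326,0,0,0,-0.68],[-0.017,-0.326,0,0,0,-0.68],[-0.017,-0.326,0,0,0,-0.68]],
  ],
)

```text
time_s: 9.8
position: [0.4329, 0.2277, 0.17]
tool_rot: [[-0.996, -0.084, 0.001], [-0.084, 0.996, 0.001], [-0.001, 0.001, -1.0]]
ft_force: [-0.3, 0.3, 8.6]
grip_width: 0.0208
```

Request:
jog_arm(
  plan=[
    [[-0.017,-0.326,0,0,0,-0.68],[-0.017,-0.326,0,0,0,-0.68],[-0.017,-0.326,0,0,0,-0.68],[-0.017,-0.326,0,0,0,-0.68],[-0.017,-0.326,0,0,0,-0.68],[-0.017,-0.326,0,0,0,-0.68],[-0.017,-0.326,0,0,0,-0.68]],
  ],
)

```text
time_s: 10.5
position: [0.4719, 0.1465, 0.17]
tool_rot: [[-0.699, -0.716, 0.003], [-0.716, 0.699, 0.0], [-0.002, -0.002, -1.0]]
ft_force: [1.4, 2.9, 6.2]
grip_width: 0.0212
```

Request:
jog_arm(
  plan=[
    [[-0.017,0.326,0,0,0,0.68],[-0.017,0.326,0,0,0,0.68],[-0.017,0.326,0,0,0,0.68],[-0.017,0.326,0,0,0,0.68],[-0.017,0.326,0,0,0,0.68],[-0.017,0.326,0,0,0,0.68],[-0.017,0.326,0,0,0,0.68]],
  ],
)

```text
time_s: 11.2
position: [0.4329, 0.2281, 0.17]
tool_rot: [[-0.997, -0.075, 0.001], [-0.075, 0.997, -0.001], [-0.0, -0.001, -1.0]]
ft_force: [-4.2, -2.2, 9.6]
grip_width: 0.0208
```

Request:
jog_arm(
  plan=[
    [[-0.017,0.326,0,0,0,0.68],[-0.017,0.326,0,0,0,0.68],[-0.017,0.326,0,0,0,0.68],[-0.017,0.326,0,0,0,0.68],[-0.017,0.326,0,0,0,0.68],[-0.017,0.326,0,0,0,0.68],[-0.017,0.326,0,0,0,0.68]],
  ],
)

```text
time_s: 11.9
position: [0.4564, 0.3154, 0.1699]
tool_rot: [[-0.803, 0.596, -0.002], [0.596, 0.803, 0.002], [0.003, -0.0, -1.0]]
ft_force: [-8.8, 2.7, 10.3]
grip_width: 0.0212
```

```bash
python3 -c "
from h import *
car('k4.png');ptr('p4.png',list(range(-90,20,10)))"
```

```text
t 11.9 pos [0.4564 0.3154 0.1699] xang 143.44 w 0.0212 f [-8.8  2.7 10.3] q [ 22.4  25.3  79.4   0.1  75.4 -31.1] tilt [-0.0025  0.0016]
rot z units -0.0 shift units [0. 0. 0.] wristq6 est
r 0.1308 ang 143.15
```

View pics/p4.png

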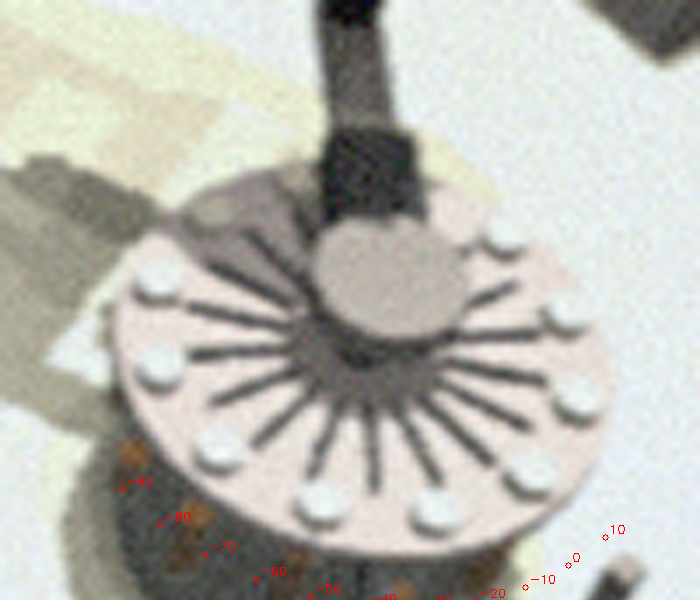

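View pics/k4.png

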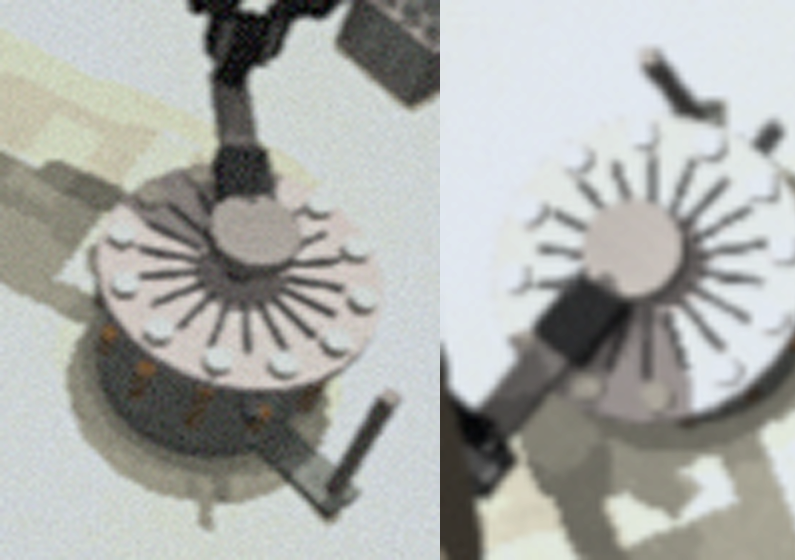

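Request:
jog_arm(
  plan=[
    [[0.01,-0.326,0,0,0,-0.68],[-0.017,-0.326,0,0,0,-0.68],[-0.017,-0.326,0,0,0,-0.68],[-0.017,-0.326,0,0,0,-0.68],[-0.017,-0.326,0,0,0,-0.68],[-0.017,-0.326,0,0,0,-0.68],[-0.017,-0.326,0,0,0,-0.68]],
  ],
)

```text
time_s: 12.75
position: [0.4327, 0.2284, 0.17]
tool_rot: [[-0.996, -0.084, 0.002], [-0.084, 0.996, 0.001], [-0.002, 0.001, -1.0]]
ft_force: [-0.4, 0.3, 8.1]
grip_width: 0.0209
```

Request:
jog_arm(
  plan=[
    [[-0.017,-0.326,0,0,0,-0.68],[-0.017,-0.326,0,0,0,-0.68],[-0.017,-0.326,0,0,0,-0.68],[-0.017,-0.326,0,0,0,-0.68],[-0.017,-0.326,0,0,0,-0.68],[-0.017,-0.326,0,0,0,-0.68],[-0.017,-0.326,0,0,0,-0.68]],
  ],
)

```text
time_s: 13.45
position: [0.4714, 0.1471, 0.17]
tool_rot: [[-0.699, -0.715, 0.002], [-0.715, 0.699, 0.0], [-0.002, -0.002, -1.0]]
ft_force: [1.4, 1.1, 7.0]
grip_width: 0.0212
```

Request:
jog_arm(
  plan=[
    [[-0.017,0.326,0,0,0,0.68],[-0.017,0.326,0,0,0,0.68],[-0.017,0.326,0,0,0,0.68],[-0.017,0.326,0,0,0,0.68],[-0.017,0.326,0,0,0,0.68],[-0.017,0.326,0,0,0,0.68],[-0.017,0.326,0,0,0,0.68]],
  ],
)

```text
time_s: 14.15
position: [0.4328, 0.2288, 0.17]
tool_rot: [[-0.997, -0.075, 0.001], [-0.075, 0.997, -0.001], [-0.001, -0.001, -1.0]]
ft_force: [-0.7, -2.7, 8.8]
grip_width: 0.0212
```

Request:
jog_arm(
  plan=[
    [[-0.017,0.326,0,0,0,0.68],[-0.017,0.326,0,0,0,0.68],[-0.017,0.326,0,0,0,0.68],[-0.017,0.326,0,0,0,0.68],[-0.017,0.326,0,0,0,0.68],[-0.017,0.326,0,0,0,0.68],[-0.017,0.326,0,0,0,0.68]],
  ],
)

```text
time_s: 14.85
position: [0.4565, 0.3158, 0.17]
tool_rot: [[-0.803, 0.596, -0.001], [0.596, 0.803, 0.001], [0.002, 0.0, -1.0]]
ft_force: [-6.2, 0.7, 10.4]
grip_width: 0.0214
```

Request:
jog_arm(
  plan=[
    [[0,-0.326,0,0,0,-0.68],[-0.017,-0.326,0,0,0,-0.68],[-0.017,-0.326,0,0,0,-0.68],[-0.017,-0.326,0,0,0,-0.68],[-0.017,-0.326,0,0,0,-0.68],[-0.017,-0.326,0,0,0,-0.68],[-0.017,-0.326,0,0,0,-0.68]],
  ],
)

```text
time_s: 15.55
position: [0.4327, 0.2288, 0.17]
tool_rot: [[-0.996, -0.084, 0.002], [-0.084, 0.996, 0.001], [-0.002, 0.001, -1.0]]
ft_force: [1.6, 0.5, 7.8]
grip_width: 0.0208
```

Request:
jog_arm(
  plan=[
    [[-0.017,-0.326,0,0,0,-0.68],[-0.017,-0.326,0,0,0,-0.68],[-0.017,-0.326,0,0,0,-0.68],[-0.017,-0.326,0,0,0,-0.68],[-0.017,-0.326,0,0,0,-0.68],[-0.017,-0.326,0,0,0,-0.68],[-0.017,-0.326,0,0,0,-0.68]],
  ],
)

```text
time_s: 16.25
position: [0.471, 0.1475, 0.17]
tool_rot: [[-0.699, -0.716, 0.002], [-0.716, 0.699, 0.0], [-0.001, -0.002, -1.0]]
ft_force: [0.2, 0.6, 9.0]
grip_width: 0.0214
```

```bash
python3 -c "
from h import *
car('k5.png');ptr('p5.png',list(range(180,280,10)))"
```

```text
t 16.25 pos [0.471  0.1475 0.17  ] xang -134.31 w 0.0214 f [0.2 0.6 9. ] q [   3.6   19.5   89.1   -0.    71.4 -132.1] tilt [0.0021 0.    ]
rot z units -0.0 shift units [0. 0. 0.] wristq6 est
r 0.1269 ang 224.87
```

View pics/p5.png

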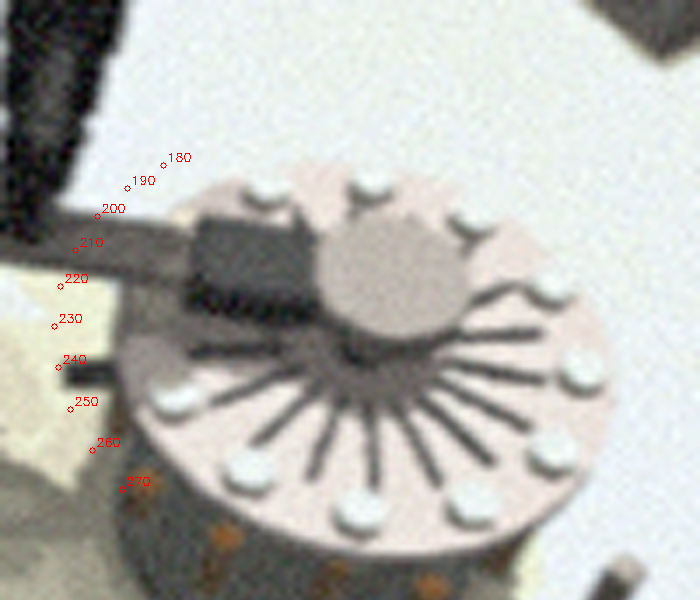

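Request:
jog_arm(
  plan=[
    [[-0.017,0.326,0,0,0,0.68],[-0.017,0.326,0,0,0,0.68],[-0.017,0.326,0,0,0,0.68],[-0.017,0.326,0,0,0,0.68],[-0.017,0.326,0,0,0,0.68],[-0.017,0.326,0,0,0,0.68],[-0.017,0.326,0,0,0,0.68]],
  ],
)

```text
time_s: 17.1
position: [0.4327, 0.2293, 0.17]
tool_rot: [[-0.997, -0.075, 0.002], [-0.075, 0.997, -0.001], [-0.002, -0.001, -1.0]]
ft_force: [-0.4, -3.6, 8.7]
grip_width: 0.0213
```

Request:
jog_arm(
  plan=[
    [[-0.017,0.326,0,0,0,0.68],[-0.017,0.326,0,0,0,0.68],[-0.017,0.326,0,0,0,0.68],[-0.017,0.326,0,0,0,0.68],[-0.017,0.326,0,0,0,0.68],[-0.017,0.326,0,0,0,0.68],[-0.017,0.326,0,0,0,0.68]],
  ],
)

```text
time_s: 17.8
position: [0.4566, 0.316, 0.17]
tool_rot: [[-0.803, 0.596, -0.001], [0.596, 0.803, 0.001], [0.001, 0.0, -1.0]]
ft_force: [-5.5, -0.5, 9.9]
grip_width: 0.0213
```

Request:
jog_arm(
  plan=[
    [[0,-0.326,0,0,0,-0.68],[-0.017,-0.326,0,0,0,-0.68],[-0.017,-0.326,0,0,0,-0.68],[-0.017,-0.326,0,0,0,-0.68],[-0.017,-0.326,0,0,0,-0.68],[-0.017,-0.326,0,0,0,-0.68],[-0.017,-0.326,0,0,0,-0.68]],
  ],
)

```text
time_s: 18.5
position: [0.4327, 0.2292, 0.17]
tool_rot: [[-0.996, -0.084, 0.003], [-0.084, 0.996, 0.001], [-0.003, 0.001, -1.0]]
ft_force: [0.8, 0.5, 7.4]
grip_width: 0.0212
```

Request:
jog_arm(
  plan=[
    [[-0.017,-0.326,0,0,0,-0.68],[-0.017,-0.326,0,0,0,-0.68],[-0.017,-0.326,0,0,0,-0.68],[-0.017,-0.326,0,0,0,-0.68],[-0.017,-0.326,0,0,0,-0.68],[-0.017,-0.326,0,0,0,-0.68],[-0.017,-0.326,0,0,0,-0.68]],
  ],
)

```text
time_s: 19.2
position: [0.4707, 0.1478, 0.17]
tool_rot: [[-0.699, -0.716, 0.002], [-0.716, 0.699, -0.0], [-0.001, -0.001, -1.0]]
ft_force: [-1.3, 0.7, 9.0]
grip_width: 0.0213
```

Request:
jog_arm(
  plan=[
    [[-0.017,0.326,0,0,0,0.68],[-0.017,0.326,0,0,0,0.68],[-0.017,0.326,0,0,0,0.68],[-0.017,0.326,0,0,0,0.68],[-0.017,0.326,0,0,0,0.68],[-0.017,0.326,0,0,0,0.68],[-0.017,0.326,0,0,0,0.68]],
  ],
)

```text
time_s: 19.9
position: [0.4327, 0.2297, 0.17]
tool_rot: [[-0.997, -0.075, 0.002], [-0.075, 0.997, -0.001], [-0.002, -0.001, -1.0]]
ft_force: [-1.2, -1.1, 7.7]
grip_width: 0.0209
```

Request:
jog_arm(
  plan=[
    [[-0.017,0.326,0,0,0,0.68],[-0.017,0.326,0,0,0,0.68],[-0.017,0.326,0,0,0,0.68],[-0.017,0.326,0,0,0,0.68],[-0.017,0.326,0,0,0,0.68],[-0.017,0.326,0,0,0,0.68],[-0.017,0.326,0,0,0,0.68]],
  ],
)

```text
time_s: 20.6
position: [0.4568, 0.3163, 0.17]
tool_rot: [[-0.803, 0.596, 0.0], [0.596, 0.803, 0.001], [0.0, 0.0, -1.0]]
ft_force: [-4.5, -0.9, 9.6]
grip_width: 0.021
```

```bash
python3 -c "
from h import *
car('k6.png');ptr('p6.png',list(range(0,130,10)))"
```

```text
t 20.6 pos [0.4568 0.3163 0.17  ] xang 143.42 w 0.021 f [-4.5 -0.9  9.6] q [ 22.5  25.3  79.3   0.   75.4 -30.9] tilt [0.0001 0.0005]
rot z units -0.0 shift units [0. 0. 0.] wristq6 est
r 0.131 ang 142.73
```

View pics/p6.png

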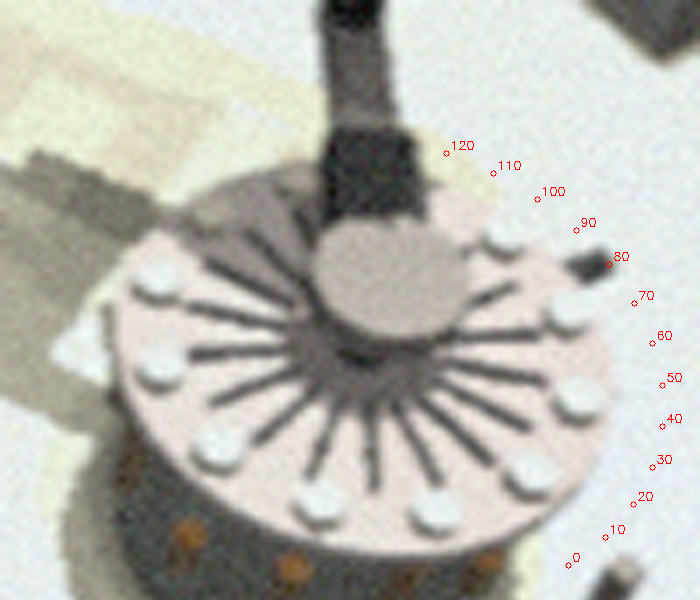

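Request:
jog_arm(
  plan=[
    [[0,-0.326,0,0,0,-0.68],[-0.017,-0.326,0,0,0,-0.68],[-0.017,-0.326,0,0,0,-0.68],[-0.017,-0.326,0,0,0,-0.68],[-0.017,-0.326,0,0,0,-0.68],[-0.017,-0.326,0,0,0,-0.68],[-0.017,-0.326,0,0,0,-0.68]],
  ],
)

```text
time_s: 21.45
position: [0.4326, 0.2296, 0.17]
tool_rot: [[-0.996, -0.084, 0.003], [-0.084, 0.997, 0.001], [-0.003, 0.001, -1.0]]
ft_force: [2.0, 0.7, 7.2]
grip_width: 0.0214
```

Request:
jog_arm(
  plan=[
    [[-0.017,-0.326,0,0,0,-0.68],[-0.017,-0.326,0,0,0,-0.68],[-0.017,-0.326,0,0,0,-0.68],[-0.017,-0.326,0,0,0,-0.68],[-0.017,-0.326,0,0,0,-0.68],[-0.017,-0.326,0,0,0,-0.68],[-0.017,-0.326,0,0,0,-0.68]],
  ],
)

```text
time_s: 22.15
position: [0.4704, 0.1482, 0.17]
tool_rot: [[-0.699, -0.716, 0.001], [-0.716, 0.699, -0.0], [-0.001, -0.001, -1.0]]
ft_force: [-1.1, -0.1, 9.1]
grip_width: 0.0212
```

Request:
jog_arm(
  plan=[
    [[-0.017,0.326,0,0,0,0.68],[-0.017,0.326,0,0,0,0.68],[-0.017,0.326,0,0,0,0.68],[-0.017,0.326,0,0,0,0.68],[-0.017,0.326,0,0,0,0.68],[-0.017,0.326,0,0,0,0.68],[-0.017,0.326,0,0,0,0.68]],
  ],
)

```text
time_s: 22.85
position: [0.4326, 0.2301, 0.17]
tool_rot: [[-0.997, -0.075, 0.002], [-0.075, 0.997, -0.001], [-0.002, -0.001, -1.0]]
ft_force: [0.2, -2.6, 7.6]
grip_width: 0.0213
```

Request:
jog_arm(
  plan=[
    [[-0.017,0.326,0,0,0,0.68],[-0.017,0.326,0,0,0,0.68],[-0.017,0.326,0,0,0,0.68],[-0.017,0.326,0,0,0,0.68],[-0.017,0.326,0,0,0,0.68],[-0.008,0.163,0,0,0,0.34],[0,0,0,0,0,0]],
  ],
)

```text
time_s: 23.55
position: [0.4469, 0.3002, 0.17]
tool_rot: [[-0.886, 0.464, 0.001], [0.464, 0.886, 0.001], [-0.001, 0.001, -1.0]]
ft_force: [-3.4, -0.5, 9.9]
grip_width: 0.0211
```

```bash
python3 -c "
from h import *
car('k7.png');ptr('p7.png',list(range(0,40,10)));ptr('p7t.png',[0,3,10,20],cam='top')"
```

```text
t 23.55 pos [0.4469 0.3002 0.17  ] xang 152.36 w 0.0211 f [-3.4 -0.5  9.9] q [ 21.3  23.7  82.1   0.   74.1 -41.1] tilt [0.0014 0.0009]
rot z units -0.0 shift units [0. 0. 0.] wristq6 est
r 0.1305 ang 151.0
```

View pics/p7.png

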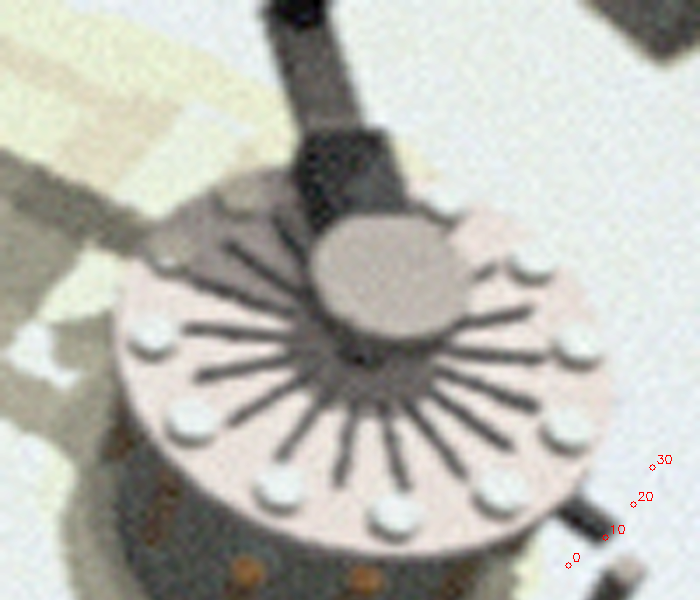

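View pics/p7t.png

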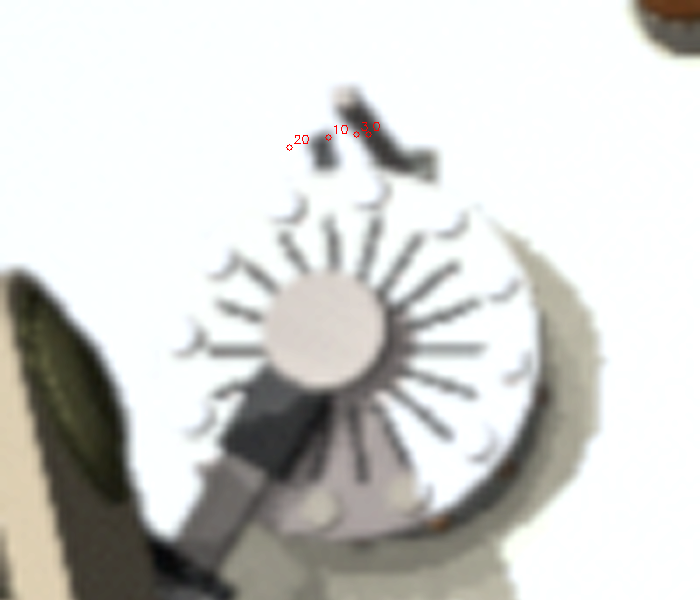

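```bash
python3 - <<'E'
from h import *
A=np.array([.561,.237])
for cam,post,tip in [('top',(345,95),(322,137)),('scene',(625,570),(604,533))]:
    ci=vision.camera_info(cam);u,v=proj(ci,[.561,.237,.11]); u0,v0=int(u-50),int(v-50)
    P=ray_z(ci,u0+post[0]/7-.5,v0+post[1]/7-.5,.121);T=ray_z(ci,u0+tip[0]/7-.5,v0+tip[1]/7-.5,.112)
    print(cam,P,angs(A,P),np.hypot(*(P[:2]-A)),T,angs(A,T),np.hypot(*(T[:2]-A)))
# cloud estimates
im,d,ci=snap('scene');W=cloud(ci,d)
m=(abs(W[...,0]-.683)<.03)&(abs(W[...,1]-.243)<.03)&(W[...,2]>.03)&(W[...,2]<.125)
P=W[m]; r=np.hypot(*(P[:,:2]-A).T); P=P[r>.112]; print(len(P),np.median(P,0),P.min(0),P.max(0))
# hub circle
m=(np.hypot(W[...,0]-.561,W[...,1]-.237)<.04)&(W[...,2]>.154)&(W[...,2]<.161)
Q=W[m];print(Q.min(0),Q.max(0))
E
```

```text
top [0.68476918 0.24625298 0.121     ] 4.275475730882073 0.12411457331022961 [0.66707795 0.25849889 0.112     ] 11.456990417933163 0.10823462625518367
scene [0.68393485 0.24368705 0.121     ] 3.1135384793464667 0.12311658452798768 [0.66622109 0.25528105 0.112     ] 9.85614790328762 0.10679735682585975
133 [0.68431752 0.24086492 0.08189181] [0.67701646 0.23761729 0.03005784] [0.68808998 0.2515747  0.12129258]
[0.52164039 0.20898829 0.1540044 ] [0.58860414 0.26530313 0.15989878]
```

Request:
jog_arm(
  plan=[
    [[-0.006,0.195,0,0,0,0.41],[-0.006,0.195,0,0,0,0.41],[0,0,0,0,0,0],[0,0,0,0,0,0]],
  ],
)

```text
time_s: 24.2
position: [0.4547, 0.3132, 0.17]
tool_rot: [[-0.823, 0.568, 0.001], [0.568, 0.823, 0.001], [-0.0, 0.001, -1.0]]
ft_force: [-3.4, 0.3, 8.6]
grip_width: 0.021
```

```bash
python3 -c "
from h import *
ptr('p8.png',[]);ptr('p8t.png',[],cam='top')
a=cv2.imread('pics/p8.png');b=cv2.imread('pics/p8t.png')
cv2.imwrite('pics/p8b.png',np.hstack([cv2.resize(a[380:600,480:700],(400,400)),cv2.resize(b[50:250,250:450],(400,400))]))"
```

```text
(no output)
```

View pics/p8b.png

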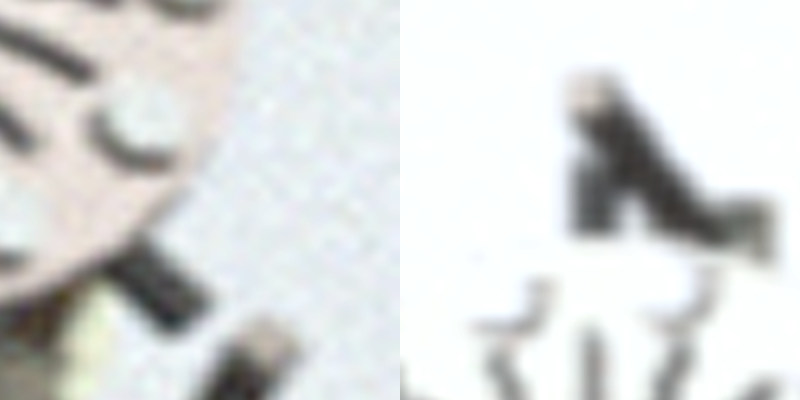

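```bash
python3 - <<'E'
from h import *
A=np.array([.561,.237])
for cam,post,tip in [('top',(346,95),(346,130)),('scene',(627,570),(585,553))]:
    ci=vision.camera_info(cam);u,v=proj(ci,[.561,.237,.11]); u0,v0=int(u-50),int(v-50)
    P=ray_z(ci,u0+post[0]/7-.5,v0+post[1]/7-.5,.121);T=ray_z(ci,u0+tip[0]/7-.5,v0+tip[1]/7-.5,.112)
    print(cam,P,angs(A,P),np.hypot(*(P[:2]-A)),T,angs(A,T),np.hypot(*(T[:2]-A)))
E
```

```text
top [0.68477138 0.2457821  0.121     ] 4.058573191741678 0.12408254779559118 [0.67060274 0.24734574 0.112     ] 5.392350037932509 0.11008993619149517
scene [0.68430109 0.24425305 0.121     ] 3.3664828832045885 0.1235142368139402 [0.66872085 0.24391308 0.112     ] 3.6719709524150947 0.10794244351155988
```

Request:
jog_arm(
  plan=[
    [[-0.01,-0.311,0,0,0,-0.65],[-0.015,-0.311,0,0,0,-0.65],[-0.015,-0.311,0,0,0,-0.65],[-0.015,-0.311,0,0,0,-0.65],[-0.015,-0.311,0,0,0,-0.65],[-0.015,-0.311,0,0,0,-0.65],[-0.015,-0.311,0,0,0,-0.65],[0,0,0,0,0,0],[0,0,0,0,0,0]],
  ],
)

```text
time_s: 25.2
position: [0.4327, 0.2301, 0.17]
tool_rot: [[-0.997, -0.077, 0.002], [-0.077, 0.997, 0.0], [-0.002, 0.0, -1.0]]
ft_force: [-1.7, 0.2, 9.1]
grip_width: 0.0207
```

Request:
jog_arm(
  plan=[
    [[0,0,0,0,0,0],[0,0,0,0,0,0],[0,0,0,0,0,0],[0,0,0,0,0,0],[0,0,0,0,0,0]],
  ],
  grip=1,
)

```text
time_s: 25.7
position: [0.4321, 0.2303, 0.1688]
tool_rot: [[-0.997, -0.078, -0.0], [-0.078, 0.997, -0.0], [0.0, -0.0, -1.0]]
ft_force: [0.1, -0.1, -0.4]
grip_width: 0.0856
```

Request:
jog_arm(
  plan=[
    [[0,0,-0.5,0,0,0],[0,0,-0.8,0,0,0],[0,0,-0.8,0,0,0],[0,0,-0.4,0,0,0]],
  ],
)

```text
time_s: 26.1
position: [0.4327, 0.2305, 0.2715]
tool_rot: [[-0.997, -0.078, 0.004], [-0.078, 0.997, 0.001], [-0.004, 0.001, -1.0]]
ft_force: [0.2, -0.4, -0.1]
grip_width: 0.0856
```

```bash
python3 - <<'E'
from h import *
go([.42,-.35,.25])
im,d,ci=snap('top');W=cloud(ci,d)
for n in ['tray','spanner','scraper']:
    for x in spotter.trace('top',n)[:2]:
        m=x['pixels']; print(n,round(x['score'],2),np.round(x['rect']),np.nanmedian(W[m],0).round(3))
        np.save(f'm_{n}.npy',m) if False else None
cv2.imwrite('pics/t9.png',cv2.resize(im[120:310,220:370,::-1],None,fx=3.1,fy=3.1,interpolation=cv2.INTER_CUBIC))
cv2.imwrite('pics/t9f.png',cv2.resize(im[:,:,::-1],None,fx=1.5,fy=1.5)); snap('scene','s9.png')
E
```

```text
t 26.1 pos [0.4327 0.2305 0.2715] xang -175.53 w 0.0856 f [ 0.2 -0.4 -0.1] q [ 14.2  14.1  79.1   0.   86.6 -80.3] tilt [0.0035 0.0009]
rot z units -0.0 shift units [  1.446 -14.443   0.537] wristq6 est
tray 0.64 [231. 167. 288. 222.] [ 0.525 -0.096  0.012]
tray 0.44 [314. 184. 354. 204.] [ 0.519 -0.372  0.017]
spanner 0.67 [306. 214. 357. 233.] [ 0.421 -0.349  0.018]
scraper 0.9 [315. 188. 353. 204.] [ 0.519 -0.373  0.017]
scraper 0.58 [327. 139. 350. 173.] [ 0.648 -0.372  0.017]
```

View pics/t9f.png

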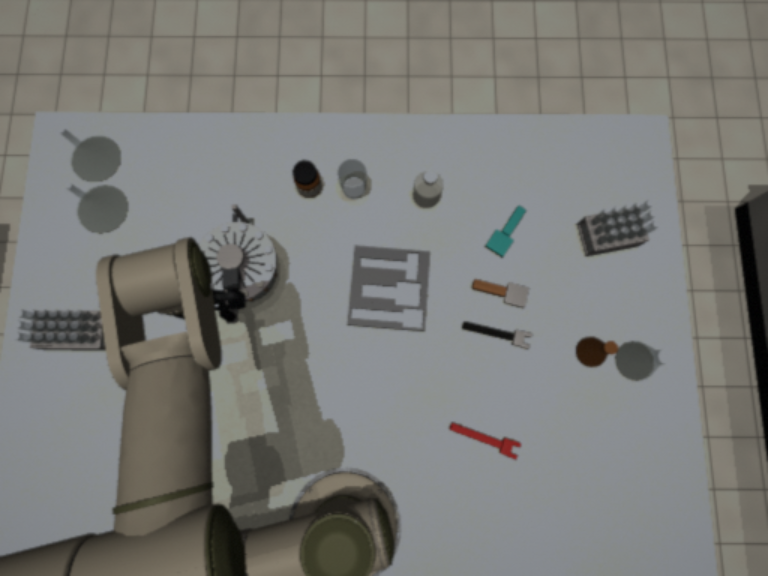

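View pics/s9.png

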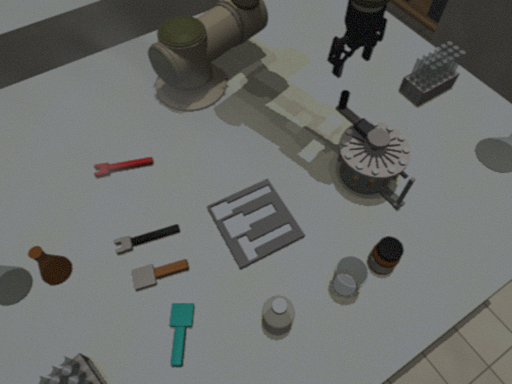

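Request:
jog_arm(
  plan=[
    [[0,0,-0.1,0,0,0.97],[0,0,-0.1,0,0,0.97],[0,0,0,0,0,0.97],[0,0,0,0,0,0.97],[0,0,0,0,0,0.97],[0,0,0,0,0,0.97],[0,0,0,0,0,0.97]],
  ],
)

```text
time_s: 27.05
position: [0.4318, 0.2302, 0.2754]
tool_rot: [[-0.584, 0.812, -0.003], [0.812, 0.584, -0.001], [0.001, -0.003, -1.0]]
ft_force: [1.0, -0.1, 0.7]
grip_width: 0.0856
```

Request:
jog_arm(
  plan=[
    [[0,0,0,0,0,0.97],[0,0,0,0,0,0.97],[0,0,0,0,0,0.97],[0,0,0,0,0,0.97],[0,0,0,0,0,0.97],[0,0,0,0,0,0.97]],
  ],
)

```text
time_s: 27.65
position: [0.4318, 0.2302, 0.2754]
tool_rot: [[0.246, 0.969, -0.003], [0.969, -0.246, -0.001], [-0.001, -0.003, -1.0]]
ft_force: [0.5, 0.0, 0.4]
grip_width: 0.0859
```

```bash
python3 - <<'E'
from h import *
go([.47,-.39,.28],76)
E
```

```text
t 27.65 pos [0.4318 0.2302 0.2754] xang 75.74 w 0.0859 f [0.5 0.  0.4] q [14.2 14.  78.5 -0.  87.6 28.4] tilt [-0.0028 -0.0007]
rot z units -0.031 shift units [-14.813   4.677  -0.115] wristq6 est
```

Request:
jog_arm(
  plan=[
    [[-0.5,0.15,0,0,0,0],[-0.93,0.3,0,0,0,0],[-0.93,0.3,0,0,0,0],[-0.93,0.3,0,0,0,0],[-0.93,0.3,0,0,0,0],[-0.93,0.3,0,0,0,0],[-0.93,0.3,0,0,0,0],[-0.93,0.3,0,0,0,0]],
  ],
)

```text
time_s: 28.45
position: [0.4516, -0.065, 0.2756]
tool_rot: [[0.241, 0.971, -0.002], [0.971, -0.241, 0.001], [0.0, -0.002, -1.0]]
ft_force: [-0.1, -0.3, -0.4]
grip_width: 0.0855
```

Request:
jog_arm(
  plan=[
    [[-0.93,0.3,0,0,0,0],[-0.93,0.3,0,0,0,0],[-0.93,0.3,0,0,0,0],[-0.93,0.3,0,0,0,0],[-0.93,0.3,0,0,0,0],[-0.93,0.3,0,0,0,0],[-0.93,0.3,0,0,0,0],[-0.93,0.25,0,0,0,0],[-0.4,0.1,0,0,0,0]],
  ],
)

```text
time_s: 29.35
position: [0.4711, -0.3943, 0.2743]
tool_rot: [[0.243, 0.97, -0.002], [0.97, -0.243, 0.002], [0.002, -0.003, -1.0]]
ft_force: [-0.3, 0.9, -0.9]
grip_width: 0.0852
```

```bash
python3 - <<'E'
from h import *
go([.47,-.39,.28],76)
im,d,ci=snap('wrist','w10.png');W=cloud(ci,d)
np.savez('w10.npz',im=im,d=d,**{k:np.array(v) for k,v in ci.items()})
for n in ['tray','spanner','scraper']:
    for x in spotter.trace('wrist',n)[:2]:
        m=x['pixels']; print(n,round(x['score'],2),np.round(x['rect']),np.nanmedian(W[m],0).round(3))
snap('top','t10.png')
E
```

```text
t 29.35 pos [ 0.4711 -0.3943  0.2743] xang 75.95 w 0.0852 f [-0.3  0.9 -0.9] q [-50.9  27.3  58.3  -0.   94.6 -36.9] tilt [-0.0025  0.0024]
rot z units -0.006 shift units [ 0.098 -0.053 -0.143] wristq6 est
spanner 0.8 [ 31.  91.  64. 205.] [ 0.191 -0.308  0.018]
spanner 0.78 [200.  70. 230. 192.] [ 0.423 -0.348  0.019]
scraper 0.75 [268.  71. 307. 172.] [ 0.521 -0.37   0.018]
scraper 0.69 [348.  81. 450. 141.] [ 0.653 -0.372  0.017]
```

View pics/w10.png

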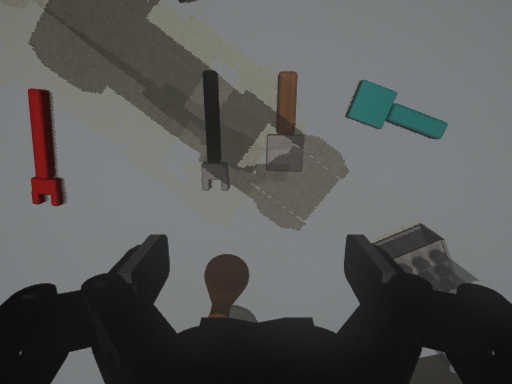

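View pics/t10.png

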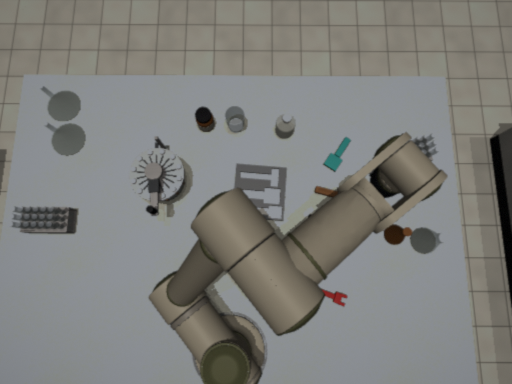

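```bash
cat >> h.py <<'E'
DIM=dict(spanner=(-.08,.08,.040,.018,.038),scraper=(-.06,.07,.020,.024,.050),tkey=(-.07,.06,.04,.016,.06))
def outline(name):
    a,b,h,hw,bw=DIM[name]; 
    return a,b,h,hw/2,bw/2
def fit_tool(name,cam='wrist',near=None,zmin=.009,zmax=.035,data=None,ztop=.02):
    """fit pose (x,y,ang) to the footprint of raised points"""
    from scipy.optimize import minimize
    im,d,ci=data if data is not None else snap(cam)
    W=cloud(ci,d)
    m=(W[...,2]>zmin)&(W[...,2]<zmax)&(np.hypot(W[...,0]-near[0],W[...,1]-near[1])<.12)
    n,lab=cv2.connectedComponents(m.astype(np.uint8))
    best=max(range(1,n),key=lambda k:(lab==k).sum() if np.hypot(*(np.nanmean(W[lab==k],0)[:2]-near[:2]))<.07 else 0)
    m=lab==best
    P=W[m][:,:2]
    a,b,h,hw,bw=outline(name)
    c=P.mean(0);U,S,V=np.linalg.svd(P-c,full_matrices=False);ax=V[0]
    best=None
    def sd(q):
        x,y=q[:,0],np.abs(q[:,1])
        d1=np.maximum.reduce([a-x,x-h,y-hw]);d2=np.maximum.reduce([h-x,x-b,y-bw])
        return np.minimum(d1,d2)
    # raster coverage comparison over local grid
    g=np.arange(-.11,.11,.0015);G=np.stack(np.meshgrid(g,g),-1).reshape(-1,2)+c
    R,t=Rt(ci); q=np.c_[G,np.full(len(G),ztop)]@R.T+t
    uu=q[:,0]/q[:,2]*ci['fx']+ci['cx'];vv=q[:,1]/q[:,2]*ci['fy']+ci['cy']
    mm=cv2.GaussianBlur(m.astype(np.float32),(0,0),.7)
    occ=cv2.remap(mm,uu.astype(np.float32)[None],vv.astype(np.float32)[None],cv2.INTER_LINEAR)[0]
    def cost(p):
        cs,sn=np.cos(p[2]),np.sin(p[2]);D=G-p[:2];q=np.c_[D@[cs,sn],D@[-sn,cs]]
        inn=1/(1+np.exp(np.clip(sd(q)/.0012,-30,30)))
        return ((inn-occ)**2).mean()
    for s in (1,-1):
        an=np.arctan2(s*ax[1],s*ax[0])
        r=minimize(cost,[c[0],c[1],an],method='Nelder-Mead',options=dict(initial_simplex=np.array([[c[0],c[1],an],[c[0]+.01,c[1],an],[c[0],c[1]+.01,an],[c[0],c[1],an+.1]]),xatol=1e-5,fatol=1e-9))
        if best is None or r.fun<best.fun: best=r
    print(name,'pose',best.x[:2].round(4),'deg',np.degrees(best.x[2]).round(2),'cost',best.fun.round(5),'occ',occ.mean().round(4),'npx',m.sum(),'ztop',np.nanmedian(W[m][:,2]).round(4))
    return best.x
E
python3 - <<'E'
from h import *
z=np.load('w10.npz');ci={k:z[k] for k in ['fx','fy','cx','cy','rvec','tvec']}
data=(z['im'],z['d'],ci)
fit_tool('spanner',near=np.array([.42,-.35]),data=data)
fit_tool('scraper',near=np.array([.52,-.37]),data=data)
E
```

```text
spanner pose [ 0.4231 -0.3416] deg -103.4 cost 0.00557 occ 0.0706 npx 1936 ztop 0.0192
scraper pose [ 0.5216 -0.3487] deg -104.82 cost 0.00143 occ 0.0884 npx 2470 ztop 0.0177
```

```bash
python3 - <<'E'
from h import *
go([.51,-.19,.25],76)
E
```

```text
t 29.6 pos [ 0.4718 -0.3905  0.2763] xang 76.12 w 0.0855 f [-0.7 -0.1  0.2] q [-50.7  27.   58.5   0.   94.6 -36.8] tilt [-0.0008  0.0013]
rot z units 0.014 shift units [ 5.094 -0.287  0.656] wristq6 est
```

Request:
jog_arm(
  plan=[
    [[0.5,-0.05,0.1,0,0,0],[0.9,-0.05,0.1,0,0,0],[0.9,-0.05,0.1,0,0,0],[0.9,-0.05,0.1,0,0,0],[0.9,-0.05,0.1,0,0,0],[0.7,-0.04,0.1,0,0,0],[0.3,0,0.05,0,0,0],[0,0,0,0,0,0]],
  ],
)

```text
time_s: 30.4
position: [0.5096, -0.1889, 0.2511]
tool_rot: [[0.238, 0.971, -0.0], [0.971, -0.238, 0.0], [0.0, -0.0, -1.0]]
ft_force: [-0.7, -0.1, -0.1]
grip_width: 0.0851
```

```bash
python3 - <<'E'
from h import *
go([.51,-.19,.25],76)
im,d,ci=snap('wrist','w11.png');W=cloud(ci,d)
np.savez('w11.npz',im=im,d=d,**{k:np.array(v) for k,v in ci.items()})
cv2.imwrite('pics/w11b.png',np.clip(im[:,:,::-1]*1.8,0,255).astype(np.uint8))
E
```

```text
t 30.4 pos [ 0.5096 -0.1889  0.2511] xang 76.25 w 0.0851 f [-0.7 -0.1 -0.1] q [-32.8  20.4  73.2   0.   86.4 -19.1] tilt [-0.      0.0001]
rot z units 0.029 shift units [-0.025  0.015  0.026] wristq6 est
```

View pics/w11b.png

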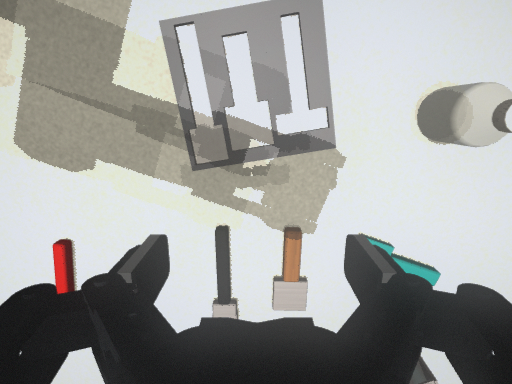

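```bash
cat > tray.py <<'E'
from h import *
from scipy.optimize import minimize
z=np.load('w11.npz');ci={k:z[k] for k in ['fx','fy','cx','cy','rvec','tvec']};d=z['d'];im=z['im']
W=cloud(ci,d)
foam=(W[...,2]>.0105)&(W[...,2]<.02)&(np.hypot(W[...,0]-.525,W[...,1]+.097)<.15)
n,lab,st,_=cv2.connectedComponentsWithStats(foam.astype(np.uint8)); k=1+np.argmax(st[1:,4]); foam=lab==k
cn=cv2.convexHull(np.argwhere(foam)[:,::-1].astype(np.int32)); fill=np.zeros(foam.shape,np.uint8);cv2.fillConvexPoly(fill,cn,1)
cv2.imwrite('pics/foam.png',foam.astype(np.uint8)*200)
g=np.arange(-.15,.15,.0015);G=np.stack(np.meshgrid(g,g),-1).reshape(-1,2)+[.525,-.097]
R,t=Rt(ci);q=np.c_[G,np.full(len(G),.014)]@R.T+t
uu=(q[:,0]/q[:,2]*ci['fx']+ci['cx']).astype(np.float32);vv=(q[:,1]/q[:,2]*ci['fy']+ci['cy']).astype(np.float32)
vis=(vv>1)&(uu>1)
S=lambda m:cv2.remap(cv2.GaussianBlur(m.astype(np.float32),(0,0),.7),uu[None],vv[None],cv2.INTER_LINEAR)[0]
occ=S(fill); of=S(foam)
def loc(p):
    D=G-p[:2];c,s=np.cos(p[2]),np.sin(p[2]);return np.c_[D@[c,s],D@[-s,c]]
sg=lambda x:1/(1+np.exp(np.clip(x/.0012,-30,30)))
def cost(p):
    q=loc(p);i=sg(np.maximum(abs(q[:,0])-.09,abs(q[:,1])-.095));return (((i-occ)**2)[vis]).mean()
p0=[.525,-.097,np.radians(-94)]
r=minimize(cost,p0,method='Nelder-Mead',options=dict(initial_simplex=np.array([p0,[.535,-.097,p0[2]],[.525,-.087,p0[2]],[.525,-.097,p0[2]+.06]]),xatol=1e-5,fatol=1e-9))
p=r.x;print('tray',p[:2].round(4),np.degrees(p[2]).round(2),r.fun)
# pockets: fit all with offsets
def cost2(v):
    q=loc(v[:3]);out=np.maximum(abs(q[:,0])-.09,abs(q[:,1])-.095)
    inn=sg(out)
    for i,nm in enumerate(['spanner','scraper','tkey']):
        a,b,h,hw,bw=outline(nm);x=q[:,0]-v[3+2*i];y=abs(q[:,1]-v[4+2*i]);e=.003
        s1=np.maximum.reduce([a-e-x,x-h,y-hw-e]);hh=h-e
        s2=np.maximum.reduce([hh-x,x-b-e,y-bw-e]);inn=inn*(1-sg(np.minimum(s1,s2)))
    return (((inn-of)**2)[vis]).mean()
v0=np.r_[p,0,-.065,0,-.005,.0,.055]
best=r2=None
for sgn in (1,):
    v=v0.copy()
    for _ in range(6):
        sim=np.vstack([v]+[v+np.eye(9)[i]*([.004,.004,.02,.006,.006,.006,.006,.006,.006][i]) for i in range(9)])
        r2=minimize(cost2,v,method='Nelder-Mead',options=dict(initial_simplex=sim,maxiter=3000,maxfev=3000,xatol=1e-5,fatol=1e-9));v=r2.x
print('cost',r2.fun,'tray',v[:2].round(4),np.degrees(v[2]).round(2))
c,s=np.cos(v[2]),np.sin(v[2])
for i,nm in enumerate(['spanner','scraper','tkey']):
    o=v[3+2*i:5+2*i];print(nm,'off',o.round(4),'world',(v[:2]+[c*o[0]-s*o[1],s*o[0]+c*o[1]]).round(4))
E
python3 tray.py
```

```text
Traceback (most recent call last):
  File "tray.py", line 14, in <module>
    occ=S(fill); of=S(foam)
  File "tray.py", line 13, in <lambda>
    S=lambda m:cv2.remap(cv2.GaussianBlur(m.astype(np.float32),(0,0),.7),uu[None],vv[None],cv2.INTER_LINEAR)[0]
               ~~~~~~~~~^^^^^^^^^^^^^^^^^^^^^^^^^^^^^^^^^^^^^^^^^^^^^^^^^^^^^^^^^^^^^^^^^^^^^^^^^^^^^^^^^^^^
cv2.error: OpenCV(4.12.0) /io/opencv/modules/imgproc/src/imgwarp.cpp:1713: error: (-215:Assertion failed) dst.cols < SHRT_MAX && dst.rows < SHRT_MAX && src.cols < SHRT_MAX && src.rows < SHRT_MAX in function 'remap'
```

View pics/foam.png

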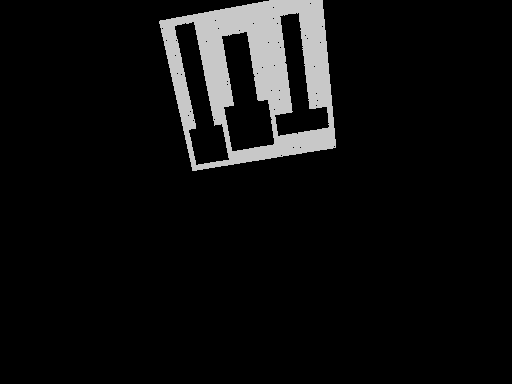

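Depth gives the pockets cleanly: spanner pocket from (185,25) to (210,165), scraper (235,35)–(250,150), T-key (290,15)–(302,135).

```bash
sed -i 's/uu\[None\],vv\[None\],cv2.INTER_LINEAR)\[0\]/uu.reshape(200,-1),vv.reshape(200,-1),cv2.INTER_LINEAR).ravel()/' tray.py; sed -i 's/np.arange(-.15,.15,.0015)/np.linspace(-.15,.15,200)/' tray.py; time python3 tray.py
```

```text
tray [ 0.5268 -0.0967] -94.67 0.0019484740217435945
cost 0.003630778349928063 tray [ 0.5269 -0.0965] -94.55
spanner off [ 0.0001 -0.0667] world [ 0.4604 -0.0913]
scraper off [ 0.0001 -0.0109] world [ 0.516  -0.0957]
tkey off [0.     0.0557] world [ 0.5824 -0.1009]
real	0m13.457s
user	0m13.764s
sys	0m0.126s
```

```bash
python3 - <<'E'
from h import *
go([.4231,-.3416,.09],76.6)
E
```

```text
t 30.45 pos [ 0.5096 -0.1903  0.2512] xang 76.17 w 0.0851 f [-1.  -0.1 -0.4] q [-32.9  20.4  73.2  -0.   86.4 -19.1] tilt [ 0.0002 -0.0005]
rot z units -0.05 shift units [-4.181 -1.227  4.03 ] wristq6 est
```

Request:
jog_arm(
  plan=[
    [[-0.5,-0.15,0,0,0,-0.05],[-0.8,-0.23,0.3,0,0,0],[-0.8,-0.23,0.6,0,0,0],[-0.8,-0.23,0.7,0,0,0],[-0.8,-0.23,0.8,0,0,0],[-0.48,-0.16,0.8,0,0,0],[0,0,0.5,0,0,0],[0,0,0.3,0,0,0],[0,0,0,0,0,0]],
  ],
)

```text
time_s: 31.35
position: [0.422, -0.342, 0.0898]
tool_rot: [[0.234, 0.972, -0.002], [0.972, -0.234, 0.002], [0.001, -0.002, -1.0]]
ft_force: [-0.5, -0.7, 1.1]
grip_width: 0.0852
```

```bash
python3 - <<'E'
from h import *
go([.4231,-.3416,.011],76.6)
im,d,ci=snap('wrist')
cv2.imwrite('pics/w12.png',np.clip(im[:,:,::-1]*1.8,0,255).astype(np.uint8))
try:
    fit_tool('spanner',near=np.array([.42,-.345]),data=(im,d,ci))
except Exception as e: print(e)
E
```

```text
t 31.35 pos [ 0.422  -0.342   0.0898] xang 76.46 w 0.0852 f [-0.5 -0.7  1.1] q [-51.5  29.5  87.3  -0.   63.3 -38. ] tilt [-0.0015  0.0018]
rot z units -0.016 shift units [0.016 0.025 1.971] wristq6 est
spanner pose [ 0.423 -0.339] deg -103.31 cost 0.0069 occ 0.0685 npx 5369 ztop 0.0212
```

View pics/w12.png

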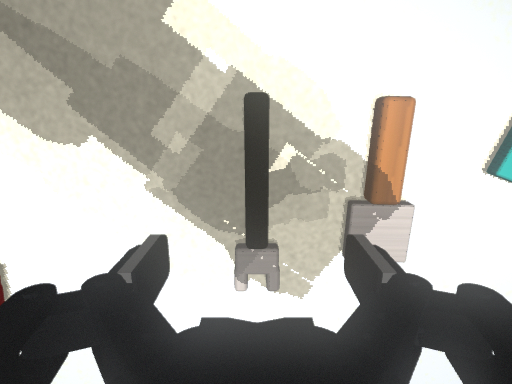

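```bash
python3 - <<'E'
from h import *
ci=vision.camera_info('wrist')
for nm,u,v,zz in [('tail',257,93,.02),('junc',257,246,.02),('tips',257,291,.017),('handleL',246,160,.02),('handleR',268.5,160,.02)]:
    print(nm,ray_z(ci,u,v,zz).round(4))
a=np.radians(-103.35);x=np.array([np.cos(a),np.sin(a)])
for u,v,zz,o in [(257,93,.02,-.08),(257,246,.02,.04),(257,291,.017,.08)]:
    print((ray_z(ci,u,v,zz)[:2]-o*x).round(4))
E
```

```text
tail [ 0.441  -0.2655  0.02  ]
junc [ 0.4139 -0.3786  0.02  ]
tips [ 0.4039 -0.4205  0.017 ]
handleL [ 0.4222 -0.3093  0.02  ]
handleR [ 0.4383 -0.3132  0.02  ]
[ 0.4225 -0.3434]
[ 0.4232 -0.3397]
[ 0.4224 -0.3427]
```

Request:
jog_arm(
  plan=[
    [[0,0.02,0.5,0,0,0],[0,0,0.6,0,0,0],[0,0,0.5,0,0,0],[0,0,0.3,0,0,0],[0,0,0.07,0,0,0],[0,0,0,0,0,0]],
  ],
)

```text
time_s: 32.0
position: [0.4238, -0.3422, 0.0128]
tool_rot: [[0.233, 0.972, 0.001], [0.972, -0.233, -0.001], [-0.001, 0.001, -1.0]]
ft_force: [0.2, -0.4, 0.3]
grip_width: 0.0853
```

Request:
jog_arm(
  plan=[
    [[0,0,0,0,0,0],[0,0,0,0,0,0],[0,0,0,0,0,0],[0,0,0,0,0,0],[0,0,0,0,0,0],[0,0,0,0,0,0]],
  ],
  grip=-1,
  squeeze=70,
)

```text
time_s: 32.6
position: [0.4235, -0.342, 0.0126]
tool_rot: [[0.233, 0.972, 0.0], [0.972, -0.233, -0.001], [-0.0, 0.0, -1.0]]
ft_force: [-0.4, 1.8, 5.9]
grip_width: 0.0154
```

Request:
jog_arm(
  plan=[
    [[0,0,-0.4,0,0,0],[0,0,-0.5,0,0,0],[0,0,-0.3,0,0,0],[0,0,0,0,0,0]],
  ],
)

```text
time_s: 33.0
position: [0.4239, -0.3424, 0.0614]
tool_rot: [[0.233, 0.972, 0.002], [0.972, -0.233, -0.002], [-0.002, 0.002, -1.0]]
ft_force: [-0.0, -0.6, -1.5]
grip_width: 0.0156
```

```bash
python3 - <<'E'
from h import *
go([.4604,-.0913,.06],85.4)
im,d,ci=snap('wrist')
cv2.imwrite('pics/w13.png',np.clip(im[:,:,::-1]*1.8,0,255).astype(np.uint8))
E
```

```text
t 33.0 pos [ 0.4239 -0.3424  0.0614] xang 76.51 w 0.0156 f [-0.  -0.6 -1.5] q [-51.4  31.7  89.    0.   59.1 -37.9] tilt [ 0.0018 -0.0022]
rot z units -1.034 shift units [6.331 0.407 0.034] wristq6 est
```

View pics/w13.png

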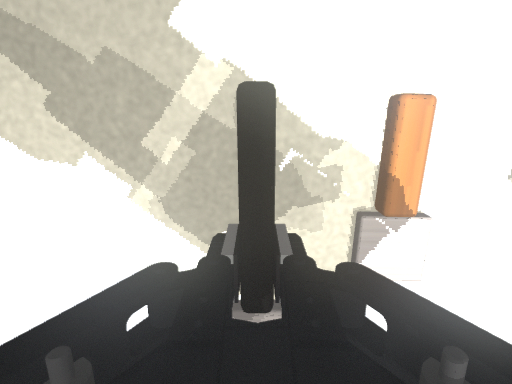

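Request:
jog_arm(
  plan=[
    [[0,0,0,0,0,-0.52],[0,0,0,0,0,-0.52],[0.4,0.03,0,0,0,0],[0.8,0.05,0,0,0,0],[0.9,0.06,0,0,0,0],[0.9,0.06,0,0,0,0],[0.9,0.06,0,0,0,0],[0.9,0.06,0,0,0,0],[0.9,0.06,0,0,0,0],[0.6,0.03,0,0,0,0]],
  ],
)

```text
time_s: 34.05
position: [0.4589, -0.0889, 0.0595]
tool_rot: [[0.08, 0.997, -0.002], [0.997, -0.08, 0.001], [0.001, -0.002, -1.0]]
ft_force: [-0.0, 0.6, -0.2]
grip_width: 0.0156
```

```bash
python3 - <<'E'
from h import *
go([.4604,-.0913,.04],85.45)
im,d,ci=snap('wrist')
cv2.imwrite('pics/w14.png',np.clip(im[:,:,::-1]*1.8,0,255).astype(np.uint8))
E
```

```text
t 34.05 pos [ 0.4589 -0.0889  0.0595] xang 85.43 w 0.0156 f [-0.   0.6 -0.2] q [-25.5  26.2 101.3   0.   52.7 -21. ] tilt [-0.0017  0.0012]
rot z units -0.002 shift units [-0.058  0.043  0.487] wristq6 est
```

View pics/w14.png

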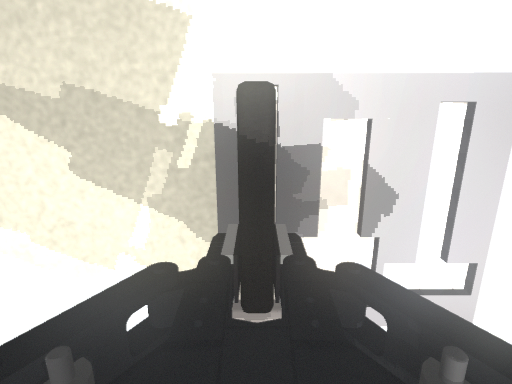

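Request:
jog_arm(
  plan=[
    [[-0.06,0.04,0.2,0,0,0],[0,0,0.25,0,0,0],[0,0,0.15,0,0,0],[0,0,0,0,0,0],[0,0,0,0,0,0]],
  ],
)

```text
time_s: 34.6
position: [0.461, -0.095, 0.0358]
tool_rot: [[0.08, 0.997, -0.001], [0.997, -0.08, 0.0], [0.0, -0.001, -1.0]]
ft_force: [0.1, 0.8, -1.2]
grip_width: 0.0157
```

```bash
python3 - <<'E'
from h import *
go([.4604,-.0913,.0186],85.45)
im,d,ci=snap('wrist')
cv2.imwrite('pics/w15.png',np.clip(im[:,:,::-1]*1.8,0,255).astype(np.uint8))
E
```

```text
t 34.6 pos [ 0.461  -0.095   0.0358] xang 85.39 w 0.0157 f [ 0.1  0.8 -1.2] q [-26.1  28.8 102.2  -0.   49.1 -21.5] tilt [-0.0006  0.0003]
rot z units -0.007 shift units [ 0.091 -0.022  0.43 ] wristq6 est
```

View pics/w15.png

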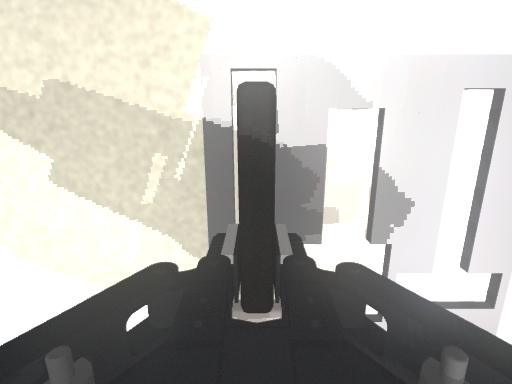

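```bash
python3 - <<'E'
from h import *
ci=vision.camera_info('wrist');o=env.observe();print(o['position'],cv2.Rodrigues(np.array(ci['rvec']))[0].round(3))
zt=o['position'][2]-.0126
tail=ray_z(ci,257,82,zt+.018);tail2=ray_z(ci,257,81,zt+.02);pe=ray_z(ci,254,70,.014)
a=np.radians(85.45);x=np.array([np.cos(a),np.sin(a)]);y=np.array([np.sin(a),-np.cos(a)])
O=np.array([.4604,-.0913]);T=np.array(o['position'][:2])
print('tail rel TCP',(tail[:2]-T)@x,(tail2[:2]-T)@x,'pocket end rel pocket',(pe[:2]-O)@x,'expected .083')
for u in (232,276): p=ray_z(ci,u,75,.014)[:2];print('pocket side',(p-O)@y)
for u in (237,275): p=ray_z(ci,u,100,zt+.018)[:2];print('handle side',(p-T)@y)
E
```

```text
[ 0.46113329 -0.09494259  0.03606629] [[ 0.997 -0.08   0.001]
 [-0.078 -0.962  0.26 ]
 [-0.019 -0.259 -0.966]]
tail rel TCP 0.07898337412588355 0.07921067469171637 pocket end rel pocket 0.08390569441021384 expected .083
pocket side -0.012224481338960399
pocket side 0.011074644390892991
handle side -0.009125752199861736
handle side 0.008015930124795843
```

Request:
jog_arm(
  plan=[
    [[0.05,-0.01,0,0,0,0],[0.055,-0.01,0,0,0,0],[0,0,0,0,0,0],[0,0,0.15,0,0,0],[0,0,0.15,0,0,0],[0,0,0.1,0,0,0],[0,0,0.02,0,0,0],[0,0,0,0,0,0]],
  ],
)

```text
time_s: 35.45
position: [0.4606, -0.0903, 0.0191]
tool_rot: [[0.079, 0.997, -0.0], [0.997, -0.079, 0.0], [0.0, -0.001, -1.0]]
ft_force: [0.3, 0.1, -1.2]
grip_width: 0.0154
```

```bash
python3 - <<'E'
from h import *
go([.4604,-.0913,.0186],85.45)
im,d,ci=snap('wrist')
cv2.imwrite('pics/w16.png',np.clip(im[:,:,::-1]*1.8,0,255).astype(np.uint8))
E
```

```text
t 35.45 pos [ 0.4606 -0.0903  0.0191] xang 85.45 w 0.0154 f [ 0.3  0.1 -1.2] q [-25.6  30.4 103.3   0.   46.4 -21. ] tilt [-0.0005  0.0002]
rot z units -0.0 shift units [-0.026 -0.003  0.012] wristq6 est
```

View pics/w16.png

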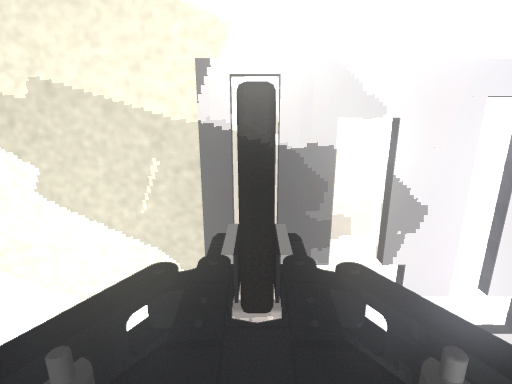

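Request:
jog_arm(
  plan=[
    [[0,0,0,0,0,0],[0,0,0,0,0,0],[0,0,0,0,0,0],[0,0,0,0,0,0]],
  ],
  grip=0,
)

```text
time_s: 35.9
position: [0.4607, -0.0903, 0.0194]
tool_rot: [[0.079, 0.997, 0.0], [0.997, -0.079, -0.0], [-0.0, 0.0, -1.0]]
ft_force: [-0.3, 0.1, 0.2]
grip_width: 0.0427
```

Request:
jog_arm(
  plan=[
    [[0,0,-0.4,0,0,0],[0,0,-0.8,0,0,0],[0,0,-0.8,0,0,0],[0,0,-0.8,0,0,0],[0,0,-0.5,0,0,0],[0,0,0,0,0,0],[0,0,0,0,0,0]],
  ],
)

```text
time_s: 36.6
position: [0.4604, -0.0902, 0.1509]
tool_rot: [[0.079, 0.997, -0.0], [0.997, -0.079, 0.0], [0.0, -0.0, -1.0]]
ft_force: [-0.4, 0.4, -0.3]
grip_width: 0.0428
```

```bash
python3 - <<'E'
from h import *
go([.5216,-.3487,.09],75.2)
im,d,ci=snap('wrist')
cv2.imwrite('pics/w17.png',np.clip(im[:,:,::-1]*1.8,0,255).astype(np.uint8))
fit_tool('spanner',near=np.array([.46,-.091]),data=(im,d,ci),zmin=.0165,ztop=.026)
E
```

```text
t 36.6 pos [ 0.4604 -0.0902  0.1509] xang 85.45 w 0.0428 f [-0.4  0.4 -0.3] q [-25.6  18.5  94.3  -0.   67.2 -21. ] tilt [-0.0002  0.0001]
rot z units 1.193 shift units [-5.858  3.13   1.523] wristq6 est
spanner pose [ 0.4604 -0.0874] deg -94.27 cost 0.00687 occ 0.0674 npx 3545 ztop 0.0255
```

View pics/w17.png

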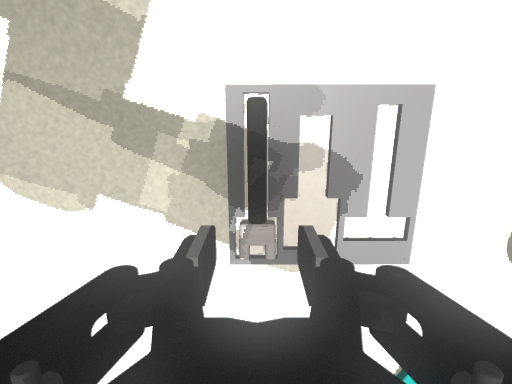

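Request:
jog_arm(
  plan=[
    [[0,0,-0.2,0,0,0.6],[0,0,0,0,0,0.59],[-0.4,0.2,0,0,0,0],[-0.8,0.43,0,0,0,0],[-0.9,0.48,0,0,0,0],[-0.9,0.48,0.1,0,0,0],[-0.9,0.48,0.3,0,0,0],[-0.9,0.48,0.4,0,0,0],[-0.8,0.43,0.4,0,0,0],[-0.26,0.15,0.5,0,0,0]],
  ],
  grip=1,
)

```text
time_s: 37.65
position: [0.5218, -0.352, 0.0888]
tool_rot: [[0.257, 0.966, -0.001], [0.966, -0.257, 0.0], [0.0, -0.001, -1.0]]
ft_force: [-0.0, 1.2, -1.3]
grip_width: 0.0854
```

Request:
jog_arm(
  plan=[
    [[0,0,0,0,0,0],[0,0,0,0,0,0]],
  ],
)

```text
time_s: 37.85
position: [0.5215, -0.3481, 0.0903]
tool_rot: [[0.255, 0.967, -0.002], [0.967, -0.255, 0.002], [0.002, -0.002, -1.0]]
ft_force: [-0.5, -0.9, 0.6]
grip_width: 0.0855
```

```bash
python3 - <<'E'
from h import *
im,d,ci=snap('wrist')
cv2.imwrite('pics/w18.png',np.clip(im[:,:,::-1]*1.8,0,255).astype(np.uint8))
p=fit_tool('scraper',near=np.array([.52,-.355]),data=(im,d,ci))
go([p[0],p[1],.0125],np.degrees(p[2])+180)
E
```

```text
scraper pose [ 0.5229 -0.3461] deg -104.79 cost 0.00259 occ 0.0889 npx 6720 ztop 0.019
t 37.9 pos [ 0.5219 -0.3479  0.0914] xang 75.26 w 0.0854 f [-0.8  0.8 -0.2] q [-44.5  36.5  72.8   0.   70.8 -29.8] tilt [-0.0005  0.0006]
rot z units 0.005 shift units [0.051 0.013 1.973] wristq6 est
```

View pics/w18.png

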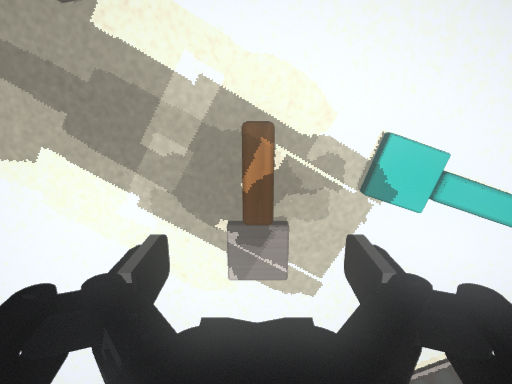

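```bash
python3 - <<'E'
from h import *
ci=vision.camera_info('wrist')
a=np.radians(-104.8);x=np.array([np.cos(a),np.sin(a)]);T=np.array(env.observe()['position'][:2])
for u,v,zz,o in [(258,121,.019,-.06),(258,224,.02,.02),(258,280,.016,.07),(258,172,.02,-.0205)]:
    p=ray_z(ci,u,v,zz)[:2]-o*x;print(p.round(4),'along xtool from TCP',((p-T)@-x).round(4))
E
```

```text
[ 0.5224 -0.3483] along xtool from TCP -0.0002
[ 0.523 -0.347] along xtool from TCP 0.0012
[ 0.5226 -0.349 ] along xtool from TCP -0.0008
[ 0.5232 -0.346 ] along xtool from TCP 0.0022
```

Request:
jog_arm(
  plan=[
    [[0,0.02,0.5,0,0,0],[0,0,0.6,0,0,0],[0,0,0.5,0,0,0],[0,0,0.3,0,0,0],[0,0,0.07,0,0,0],[0,0,0,0,0,0]],
  ],
)

```text
time_s: 38.5
position: [0.523, -0.3489, 0.0132]
tool_rot: [[0.255, 0.967, 0.001], [0.967, -0.255, -0.001], [-0.0, 0.001, -1.0]]
ft_force: [0.7, 0.2, 0.1]
grip_width: 0.0854
```

Request:
jog_arm(
  plan=[
    [[0,0,0,0,0,0],[0,0,0,0,0,0],[0,0,0,0,0,0],[0,0,0,0,0,0],[0,0,0,0,0,0],[0,0,0,0,0,0]],
  ],
  grip=-1,
)

```text
time_s: 39.1
position: [0.5229, -0.3493, 0.0131]
tool_rot: [[0.255, 0.967, 0.001], [0.967, -0.255, -0.001], [-0.0, 0.001, -1.0]]
ft_force: [-0.7, 0.4, 6.2]
grip_width: 0.0213
```

Request:
jog_arm(
  plan=[
    [[0,0,-0.4,0,0,0],[0,0,-0.5,0,0,0],[0,0,-0.3,0,0,0],[0,0,0,0,0,0],[0,0,0,0,0,0]],
  ],
)

```text
time_s: 39.6
position: [0.5225, -0.3488, 0.0599]
tool_rot: [[0.255, 0.967, -0.001], [0.967, -0.255, 0.001], [0.0, -0.001, -1.0]]
ft_force: [0.3, 0.8, -1.3]
grip_width: 0.0216
```

```bash
python3 - <<'E'
from h import *
go([.516,-.0957,.062],85.45)
im,d,ci=snap('wrist')
cv2.imwrite('pics/w19.png',np.clip(im[:,:,::-1]*1.8,0,255).astype(np.uint8))
E
```

```text
t 39.6 pos [ 0.5225 -0.3488  0.0599] xang 75.22 w 0.0216 f [ 0.3  0.8 -1.3] q [-44.5  38.6  74.5  -0.   66.9 -29.7] tilt [-0.0006  0.0006]
rot z units -1.19 shift units [ 6.296 -0.663 -0.053] wristq6 est
```

View pics/w19.png

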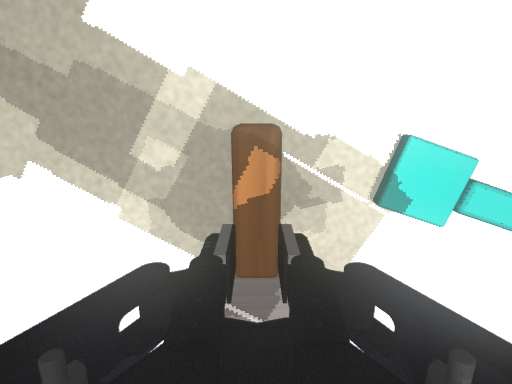

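Request:
jog_arm(
  plan=[
    [[0,0,0,0,0,-0.6],[0,0,0,0,0,-0.59],[0.4,-0.04,0,0,0,0],[0.8,-0.09,0,0,0,0],[0.9,-0.1,0,0,0,0],[0.9,-0.1,0,0,0,0],[0.9,-0.1,0,0,0,0],[0.9,-0.1,0,0,0,0],[0.9,-0.09,0,0,0,0],[0.55,-0.04,0,0,0,0]],
  ],
)

```text
time_s: 40.65
position: [0.5149, -0.0942, 0.06]
tool_rot: [[0.08, 0.997, -0.002], [0.997, -0.08, 0.001], [0.001, -0.002, -1.0]]
ft_force: [1.2, 0.3, -1.0]
grip_width: 0.0217
```

Request:
jog_arm(
  plan=[
    [[0,0,0,0,0,0],[0,0,0.3,0,0,0],[0,0,0.2,0,0,0],[0,0,0,0,0,0],[0,0,0,0,0,0]],
  ],
)

```text
time_s: 41.15
position: [0.5161, -0.0984, 0.04]
tool_rot: [[0.081, 0.997, -0.001], [0.997, -0.081, 0.0], [0.0, -0.001, -1.0]]
ft_force: [0.2, -0.1, -1.5]
grip_width: 0.0211
```

```bash
python3 - <<'E'
from h import *
go([.516,-.0957,.0191],85.45)
im,d,ci=snap('wrist')
cv2.imwrite('pics/w20.png',np.clip(im[:,:,::-1]*1.8,0,255).astype(np.uint8))
E
```

```text
t 41.15 pos [ 0.5161 -0.0984  0.04  ] xang 85.37 w 0.0211 f [ 0.2 -0.1 -1.5] q [-23.7  32.2  93.2  -0.   54.6 -19.1] tilt [-0.0009  0.0003]
rot z units -0.01 shift units [ 0.066 -0.007  0.522] wristq6 est
```

View pics/w20.png

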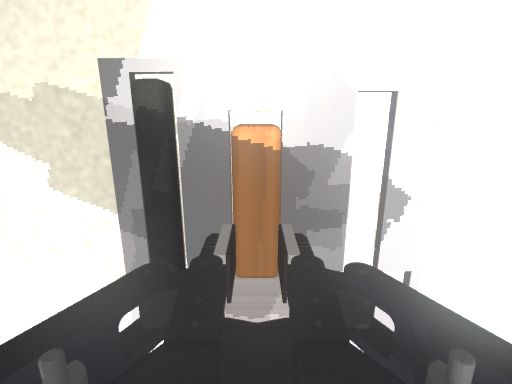

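```bash
python3 - <<'E'
from h import *
ci=vision.camera_info('wrist');o=env.observe()
zt=o['position'][2]-.0131
a=np.radians(85.45);x=np.array([np.cos(a),np.sin(a)]);y=np.array([np.sin(a),-np.cos(a)])
O=np.array([.516,-.0957]);T=np.array(o['position'][:2])
for vv in (124,125): print('tail rel TCP',(ray_z(ci,257,vv,zt+.019)[:2]-T)@x)
print('pocket end rel',(ray_z(ci,254,110,.014)[:2]-O)@x,'exp .063')
for u,v in ((230,115),(282,115)): print('pocket side',(ray_z(ci,u,v,.014)[:2]-O)@y)
for u in (232,281.5): print('handle side',(ray_z(ci,u,140,zt+.019)[:2]-T)@y)
E
```

```text
tail rel TCP 0.06081974828266385
tail rel TCP 0.06037166343229387
pocket end rel 0.06458447772491745 exp .063
pocket side -0.014713200136865414
pocket side 0.014501141624572412
handle side -0.011728662884529067
handle side 0.011299565371781483
```

Request:
jog_arm(
  plan=[
    [[0.045,0,0,0,0,0],[0.04,0,0,0,0,0],[0,0,0,0,0,0],[0,0,0.2,0,0,0],[0,0,0.2,0,0,0],[0,0,0.1,0,0,0],[0,0,0.02,0,0,0],[0,0,0,0,0,0]],
  ],
)

```text
time_s: 42.0
position: [0.5164, -0.0944, 0.0195]
tool_rot: [[0.079, 0.997, -0.0], [0.997, -0.079, 0.0], [0.0, -0.0, -1.0]]
ft_force: [-0.0, 0.4, -1.2]
grip_width: 0.0215
```

```bash
python3 - <<'E'
from h import *
go([.516,-.0957,.0191],85.45)
im,d,ci=snap('wrist')
cv2.imwrite('pics/w21.png',np.clip(im[:,:,::-1]*1.8,0,255).astype(np.uint8))
E
```

```text
t 42.0 pos [ 0.5164 -0.0944  0.0195] xang 85.45 w 0.0215 f [-0.   0.4 -1.2] q [-23.3  34.   94.3   0.   51.7 -18.7] tilt [-0.0003  0.0001]
rot z units -0.0 shift units [-0.034 -0.008  0.009] wristq6 est
```

View pics/w21.png

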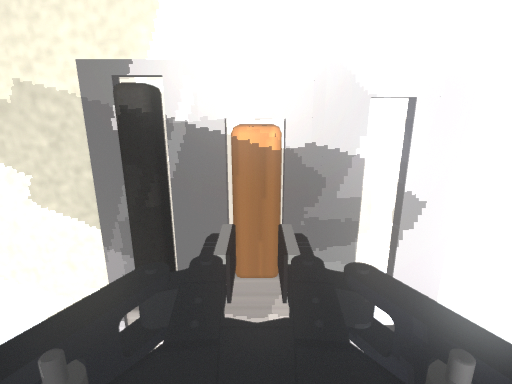

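Request:
jog_arm(
  plan=[
    [[0,0,0,0,0,0],[0,0,0,0,0,0],[0,0,0,0,0,0],[0,0,0,0,0,0]],
  ],
  grip=-0.15,
)

```text
time_s: 42.45
position: [0.5166, -0.0944, 0.0198]
tool_rot: [[0.079, 0.997, 0.0], [0.997, -0.079, -0.0], [-0.0, 0.0, -1.0]]
ft_force: [-0.3, -0.5, -0.9]
grip_width: 0.0366
```

Request:
jog_arm(
  plan=[
    [[0,0,-0.4,0,0,0],[0,0,-0.8,0,0,0],[0,0,-0.8,0,0,0],[0,0,-0.8,0,0,0],[-0.3,0,-0.8,0,0,0],[-0.6,0,-0.5,0,0,0],[-0.6,0,0,0,0,0],[-0.3,0,0,0,0,0],[0,0,0,0,0,0],[0,0,0,0,0,0]],
  ],
)

```text
time_s: 43.45
position: [0.5105, -0.1655, 0.1831]
tool_rot: [[0.08, 0.997, -0.001], [0.997, -0.08, 0.001], [0.001, -0.001, -1.0]]
ft_force: [-0.6, 0.4, -0.4]
grip_width: 0.0363
```

```bash
python3 - <<'E'
from h import *
o=env.observe();go(o['position'])
im,d,ci=snap('wrist')
np.savez('w22.npz',im=im,d=d,**{k:np.array(v) for k,v in ci.items()})
cv2.imwrite('pics/w22.png',np.clip(im[:,:,::-1]*1.8,0,255).astype(np.uint8))
W=cloud(ci,d)
# tilt/height check along each handle & head
P={'spanner':(.4604,-.0903),'scraper':(.5163,-.0948)}
a=np.radians(-94.55);x=np.array([np.cos(a),np.sin(a)]);y=np.array([-x[1],x[0]])
for n,O in P.items():
    D=W[...,:2]-np.array(O);X=D@x;Y=D@y
    A,B,h,hw,bw=outline(n)
    for x0,x1 in [(A+.005,A+.025),(-.02,0),(h-.02,h-.004)]:
        m=(X>x0)&(X<x1)&(abs(Y)<hw-.003);print(n,x0,np.nanmedian(W[m][:,2]).round(4),m.sum())
    m=(X>h+.006)&(X<h+.02)&(abs(Y)<bw-.004)&(W[...,2]>.012);print('head z',np.nanmedian(W[m][:,2]).round(4))
fit_tool('scraper',near=np.array([.516,-.1]),data=(im,d,ci),zmin=.0165,ztop=.026)
fit_tool('spanner',near=np.array([.46,-.091]),data=(im,d,ci),zmin=.0165,ztop=.026)
snap('scene','s22.png');snap('top','t22.png');ptr('p22.png',[]);ptr('p22t.png',[],cam='top')
a=cv2.imread('pics/p22.png');b=cv2.imread('pics/p22t.png')
cv2.imwrite('pics/p22b.png',np.hstack([cv2.resize(a,(400,400)),cv2.resize(b,(400,400))]))
E
```

```text
t 43.45 pos [ 0.5105 -0.1655  0.1831] xang 85.44 w 0.0363 f [-0.6  0.4 -0.4] q [-30.6  22.8  81.1   0.   76.1 -26.1] tilt [-0.0012  0.0011]
rot z units -0.0 shift units [0. 0. 0.] wristq6 est
spanner -0.075 0.0266 316
spanner -0.02 0.0268 273
spanner 0.02 0.0269 194
head z 0.2613
scraper -0.055 0.0269 434
scraper -0.02 0.0269 415
scraper 0.0 0.0271 289
head z 0.0231
scraper pose [ 0.5166 -0.0932] deg -94.37 cost 0.00174 occ 0.0881 npx 4406 ztop 0.024
spanner pose [ 0.5174 -0.0823] deg -94.31 cost 0.02561 occ 0.0881 npx 4406 ztop 0.024
```

View pics/w22.png

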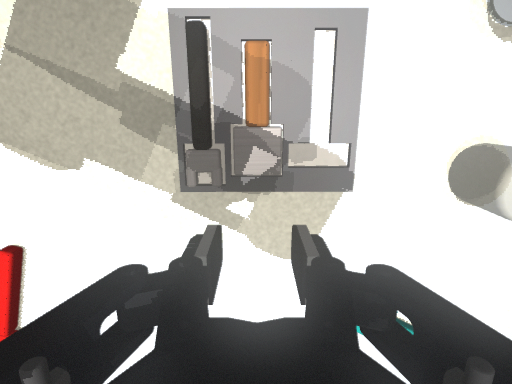

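View pics/t22.png

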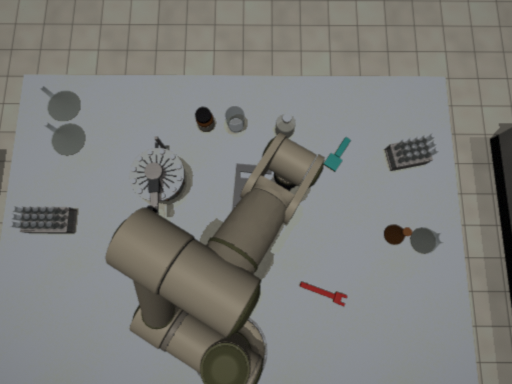

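View pics/p22b.png

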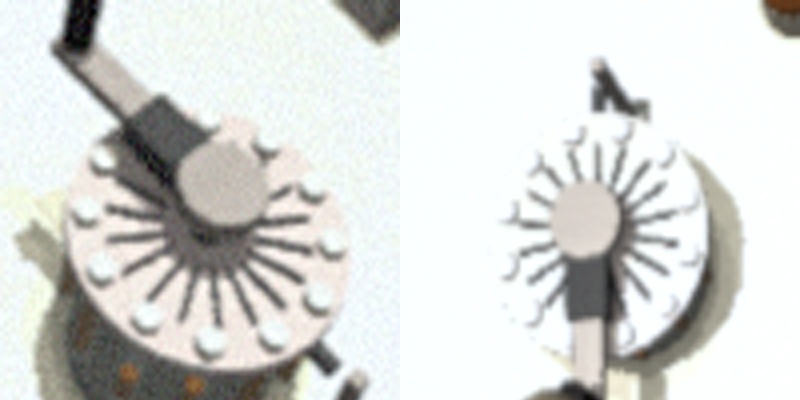

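View pics/s22.png

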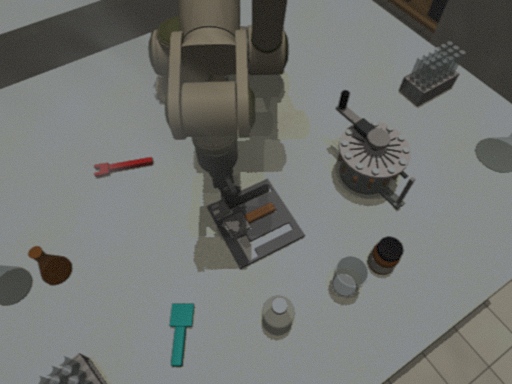

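```bash
python3 - <<'E'
from h import *
ci=vision.camera_info('top')
close_job()
E
```

```text
the job is handed in; nothing more can be done
```

The job is handed in at about 43 s on the robot's clock. I got no verdict back, so what follows is from my own checks.

- **Carousel:** I tried the lever both ways. It runs loose anticlockwise and carries the carousel clockwise. I drove the pointer round past the post and through one more full turn. It stopped within about 1° (1–2.5 mm) of the post by both fixed cameras. I ran the lever back loose and parked it opposite the post.
- **Tools:** Two tools were on the bench, the black-handled spanner and the wooden-handled scraper. No T-key was to be seen in the top or scene views. Both lie level in their pockets: handle tops measured about 27 mm, against 26 mm expected. The scraper fitted about 2 mm from its nominal place, head pointing the right way.
- **Left alone:** The glassware and the red and teal look-alikes were not touched. The gripper is clear of everything.

**Checks that failed or disagreed:**
- The last fit on the spanner locked onto the scraper instead, so I discarded it. The fit just after release read 4 mm off along its length, with the roughly 2.5 mm bias I had seen in that fit before. I therefore relied on the height readings and the picture.
- The last head-height reading for the spanner was spoiled because it picked up something else, possibly the gripper.

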